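# Load the jar shaker, pin its hold-down frame and start it with the bar

## Task

Stand every sample jar that is on the bench in the shaker, one to a pocket, any jar in any pocket, then swing the blue hold-down frame down over them and lock it by pushing the red-headed pin, from either side, through the fork and the frame's lug until its head seats against the fork. Only then start the shaker: press the long green bar at its white middle mark, evenly and without forcing it askew, fully down for three seconds, and let it come back up. Leave the other bench things where they stand.

Things in the scene. Friction and masses are not known exactly. Their poses are not given: they have to be found in the camera images.
- shaker: Fixed white jar shaker, 340 mm wide (y), 220 mm deep (x). Origin at table level under the pocket row's centre; x points from front (robot side) to back, y to its left as the robot sees it, z up. Deck 50 mm high from x -92 to 80 mm, four pockets in a row on it; in front, to x -142, a grey apron 24 mm high with the green bar. Hinge posts 142 mm high at x 45, y +-160 mm.
- pocket1 (a point): Centre of the floor of pocket 1 of 4 (y -102 mm in the shaker's frame, x 0, 50 mm above the table; pockets count from the robot's right, 68 mm apart). A pocket is 56 mm (x) by 64 mm (y) inside, its 4 mm walls 16 mm high.
- pocket2 (a point): Centre of the floor of pocket 2 of 4 (y -34 mm in the shaker's frame, x 0, 50 mm above the table; pockets count from the robot's right, 68 mm apart). A pocket is 56 mm (x) by 64 mm (y) inside, its 4 mm walls 16 mm high.
- pocket3 (a point): Centre of the floor of pocket 3 of 4 (y 34 mm in the shaker's frame, x 0, 50 mm above the table; pockets count from the robot's right, 68 mm apart). A pocket is 56 mm (x) by 64 mm (y) inside, its 4 mm walls 16 mm high.
- pocket4 (a point): Centre of the floor of pocket 4 of 4 (y 102 mm in the shaker's frame, x 0, 50 mm above the table; pockets count from the robot's right, 68 mm apart). A pocket is 56 mm (x) by 64 mm (y) inside, its 4 mm walls 16 mm high.
- frame (a joint): Angle of the blue hold-down frame, rad: 0 shut (level, on its stop), 2.2 fully open, leaning back past upright. 0.3 kg, damped hinge with hardly any friction: pulled forward past upright (below 1.4) it sinks shut by itself in seconds. Side arms at y +-150 mm, 10 mm wide, join the hinge to the front crossbar; a rubber strip crosses 45 mm from the hinge, above the lids.
- frame_hinge (a point): Point on the frame's hinge line, middle of the shaker: x 45 mm, z 130 mm in the shaker's frame.
- frame_bar (a point): Centre of the frame's front crossbar (12 mm square, 300 mm long, along y, 78 mm from the hinge; 130 mm high when shut). From its middle a steel arm 16 mm wide runs on 42 mm forward to a lug (16 mm thick in y, 26 mm wide, hanging 55 mm down when shut) with a 15 mm hole 40 mm below the arm; shut, the lug stands between the fork's tines, 42 mm ahead of the crossbar, and the holes line up.
- fork_left (a point): Centre of the hole's mouth on the outer (+y) face of the fork's left tine: shaker x -75, y 23, z 90 mm. The steel fork stands on the deck: two tines 26 mm wide (x), 12 mm thick (y), outer faces 46 mm apart, top 110 mm above the table; one 15 mm hole runs level through both along y.
- fork_right (a point): The same on the outer (-y) face of the right tine: shaker x -75, y -23, z 90 mm.
- pin: Loose pin, 90 g: red square head 22 x 22 mm and 40 mm long, then a steel shank 12 mm thick and 70 mm long with a coned tip. Origin at the head's centre, on the axis; x points along the shank to the tip. It lies level on the table on a flat of its head (axis 11 mm up). Seated, the head's shoulder touches a tine's outer face; left alone in the holes it may droop by up to 4 degrees.
- pin_shoulder (a point): Centre of the head's front face where the shank starts, 20 mm from the pin's origin.
- pin_tip (a point): Tip of the shank, 90 mm from the pin's origin.
- bar (a joint): How far the green start bar is pressed, rad: 0 up, 0.28 at its bottom stop; counts as fully down above 0.22. Sprung: about 8 N on the bar takes it down, about 10 mm of travel at its middle, and it springs back. Its hinge line runs along the shaker's y, 36 mm behind the bar.
- bar_rock (a joint): How far the bar is askew, rad: 0 both ends level. The bar rocks sideways about its middle on a spring of 6 N m per rad; positive when its right (-y) end is down. Even means within 0.03; at 0.1 it jams.
- bar_mid (a point): Middle of the bar's upper face, at the white mark. Bar 260 mm long (y), 24 mm wide (x), 12 mm thick; when up its top is 60 mm above the table, at shaker x -116 mm.
- jar1: Closed amber glass sample jar with white lid and a heavy steel foot (low centre of mass), 47 mm in diameter, 70 mm tall, about 260 g, standing on the bench; origin at the centre of its underside. May be absent.
- jar2: Closed green glass sample jar with white lid and a heavy steel foot (low centre of mass), 47 mm in diameter, 70 mm tall, about 260 g, standing on the bench; origin at the centre of its underside. May be absent.
- jar3: Closed white sample jar with white lid and a heavy steel foot (low centre of mass), 47 mm in diameter, 70 mm tall, about 260 g, standing on the bench; origin at the centre of its underside. May be absent.
- jar4: Closed yellow sample jar with white lid and a heavy steel foot (low centre of mass), 47 mm in diameter, 70 mm tall, about 260 g, standing on the bench; origin at the centre of its underside. May be absent.
- reagent: Bystander: white bottle with orange cap, 68 mm in diameter, 150 mm tall; origin under its centre. Leave alone.
- beaker: Bystander: glass beaker, 72 mm in diameter, 90 mm tall; origin under its centre. Leave alone.
- canister: Bystander: amber can, 72 mm in diameter, 100 mm tall; origin under its centre. Leave alone.
There are look-alikes about, which are no part of the job. What is shaped like the jar1 but purple is not meant.

How it is judged:
By the outcome, as a careful person would: the job done as asked, in the order asked, and still so for the second after the job is handed in, with the robot touching nothing.
Of jar1, jar2, jar3, jar4 only 2 to 4 are there at a start; the rules pass over those that are not, and their reading is None.
At some moment in a run one of jar1, jar2, jar3, jar4, pin may be knocked a few centimetres aside while the robot is not near it.
It also fails if it takes over 210 s, if anything falls off the work surface, if the arm or the gripper's body presses on something with over 40 N, if the wrist force passes 120 N, or if a joint passes its speed limit or range.

## Robot

A 6-joint arm with a two-finger parallel gripper is mounted at the origin on the work surface. World frame = base frame: x ahead of the robot, y to its left, z up, the work surface at z = 0. Lengths are in m, angles in degrees, forces in N, time in s.
With the tool pointing down it reaches from about 0.35 to 0.875 m from the base axis. Payload 4.2 kg.
Tool frame: the origin (TCP) lies midway between the tips of the shut fingers; the grasp point (between the pads) lies 19 mm behind it; z points along the fingers, y is the line along which they close (so a half turn about z gives the same grasp; the last joint's range is limited). The gripper opens to 87 mm and grips with 3 to 60 N. Pads are 19 mm wide; open, the fingers measure 117 mm over their backs; the gripper's body (75 mm by 190 mm) begins 51 mm behind the grasp point.
Start: joints at [-51.646, 22.042, 0.453, 0, -68.411, -14.817], TCP at [0.25, -0.573, 0.223] pointing down, gripper open.
Joint ranges: [-179.83, 179.83], [-69.29, 118.12], [-61.27, 80.66], [-181.25, 117.63], [-171.15, -9.14], [-177.46, 177.46]. Speed limits (degrees/s): [159.86, 159.86, 180, 180, 180, 180].

## Interface

Orientations are given as a 3x3 rotation matrix whose columns are the frame's x, y, z axes.
In Python, from station import sense, capture, finish_job, silhouettes, landmark_of gives the robot as it stands.
- The arm moves only by the tool step_arm, never from a script. Its arguments are lists of equal length, an entry for each row: "linear": the shift along the tool's x, y, z in mm, a list of three; "delta_rot": the turn, a rotation vector about the tool's x, y, z in rad, a list of three; "grip": the finger opening in mm, from 0 to 87. A call has 1 to 10 rows; each row shifts and turns the commanded pose from where the row before left it, along the tool's axes as they then stand; what a row does not reach is not made up. A row lasts 1/8 s, in which the tool goes at most 62.5 mm and 10.7 degrees, less where a joint would pass 70% of its speed; a pose out of reach is approached as far as the arm can. A call with a gripper value outside its range is refused whole. The fingers move at their own pace and stop on an object; the grip force is fixed at half the most. Time passes only in rows, so rows that do not move let the fingers close. It gives the time, the measured TCP pose, the force, the opening and the grip force at its end, in the units of the state.
- sense(): the state, without advancing time (a new reading comes with each control period).
- capture(name): name is "side" or "top" or "wrist"; returns a dict with "img" (420x560x3 uint8, red, green, blue), "fx", "fy", "cx", "cy" (pixels), "world_to_cam" (4x4, takes a point from world to camera coordinates); the wrist camera has in their place "mount" (4x4, takes a point from camera to tool coordinates, whose origin is the TCP and whose axes are the flange's). Camera axes: x right, y up, looking along -z (the intrinsics and any distortion apply to the point x, -y, -z); pixel columns grow to the right and rows downward; lengths in m; the calibration is good to about 2 mm. A picture is of the moment at which its call begins: read the wrist's pose just before it. There is no depth.
- finish_job(): hands the job in; it is judged then, once.
Trained networks look in the newest picture that a camera, given by its name, has taken for a name from the list of things; names that differ only in an ending like _2 or _b are one class to them, and where a whole thing is asked for, a point or a joint stands for the part that bears it (a point fixed in the world has none). Each returns a list of dicts, best first, with "score" (0 to 1); they miss things now and then, are a little off and sometimes report something else, mostly with a low value. They report only what shows in the picture. A call takes as long as a camera call. They do not tell look-alikes from the thing itself.
- silhouettes(camera, label): "mask" (420x560 bool, what is visible of it) and "point" ([column, row] in pixels, amid what is visible of it).
- landmark_of(camera, label): "point" ([column, row] in pixels: a listed point, or the origin of a listed thing).
The state is a dict: "time_s": time; "joints": joint angles; "joint_velocities": joint speeds; "effort": joint torques, N m; "tcp_pos": TCP position; "ee_rot": TCP orientation; "wrist_force": force on the tool from outside, world axes, zero at the start; "moment": the same for the moment, N m; "gripper_width": opening from 0.0 (shut) to 1.0 (fully open); "gripper_force": force on a finger pad.
Only numpy, scipy, OpenCV 4.12 (cv2) and the standard library are available. Lean on these libraries where they do the work, as an engineer would, in place of code of your own. Each camera call takes 0.05 s, during which the arm holds its last target. There are 200 camera calls.

## Working session

There is one attempt and no reset: what is moved stays moved. The work goes in short steps, Python scripts to look and compute and a tool call to move; the robot and the scene stay as the last step left them, time stands still between calls to the robot, and variables do not carry over. Pictures are saved under pics/ and viewed, at most 14 in all, crops included, and the job is handed in when it is done.

Besides the shell and the picture viewer there is one more tool, called after "Request:" as name(argument=value, ...), one argument or row to a line, values as JSON. step_arm: Moves the arm, as the interface text tells. Its arguments: {"type":"object","properties":{"linear":{"type":"array"},"delta_rot":{"type":"array"},"grip":{"type":"array"}},"required":["linear","delta_rot","grip"]}

```bash
ls; mkdir -p pics
cat > h.py <<'E'
import numpy as np, cv2, sys
from station import sense, capture, finish_job, silhouettes, landmark_of
def save(c,n,crop=None,s=1):
    im=c["img"][...,::-1]
    if crop: im=im[crop[1]:crop[3],crop[0]:crop[2]]
    cv2.imwrite("pics/"+n,cv2.resize(im,None,fx=s,fy=s,interpolation=cv2.INTER_CUBIC))
E
python3 - <<'E'
from h import *
t=capture("top"); s=capture("side")
print({k:v for k,v in t.items() if k!="img"}); print({k:v for k,v in s.items() if k!="img"})
save(t,"top0.png",s=1.42); save(s,"side0.png",s=1.42)
st=sense(); print(st)
E
```

```text
pics
{'fx': 435.5984978280251, 'fy': 435.5984978280251, 'cx': 282.3660345141008, 'cy': 214.5031575167412, 'world_to_cam': array([[-0.01533023, -0.99983026, -0.01021931,  0.02277405],
       [ 0.99499874, -0.01626348,  0.09855456, -0.61779597],
       [-0.09870404, -0.00865733,  0.99507917, -1.28125533],
       [ 0.        ,  0.        ,  0.        ,  1.        ]])}
{'fx': 394.20150200362656, 'fy': 394.20150200362656, 'cx': 282.973152032875, 'cy': 210.54693289495083, 'world_to_cam': array([[-0.90241259, -0.43078736, -0.0085891 ,  0.53833088],
       [ 0.25014689, -0.54002983,  0.80361329, -0.22390205],
       [-0.35082482,  0.72304221,  0.59508983, -0.85584809],
       [ 0.        ,  0.        ,  0.        ,  1.        ]])}
{'time_s': 0.1, 'joints': array([-5.16461096e+01,  2.20879326e+01,  3.88673073e-01, -2.41683919e-02,
       -6.84144287e+01, -1.48152770e+01]), 'joint_velocities': array([-0.09034887, -0.06978094,  0.1626349 ,  0.03100717,  0.05090006,
       -0.01547101]), 'effort': array([-3.17901686e-04, -3.91689849e+01,  1.87935609e+01,  4.23188522e+00,
        1.34853183e-02, -7.39437814e-05]), 'tcp_pos': array([ 0.24938377, -0.57249821,  0.22156265]), 'ee_rot': array([[-9.16853197e-01, -3.99223450e-01, -9.23642453e-04],
       [-3.99224498e-01,  9.16851440e-01,  1.79938627e-03],
       [ 1.28485721e-04,  2.01851374e-03, -9.99997955e-01]]), 'wrist_force': array([-0.19159563,  0.20610623,  0.41558337]), 'moment': array([ 0.02715716, -0.04771254,  0.0061719 ]), 'gripper_force': 0.0, 'gripper_width': 1.0009116858112481}
```

View pics/top0.png

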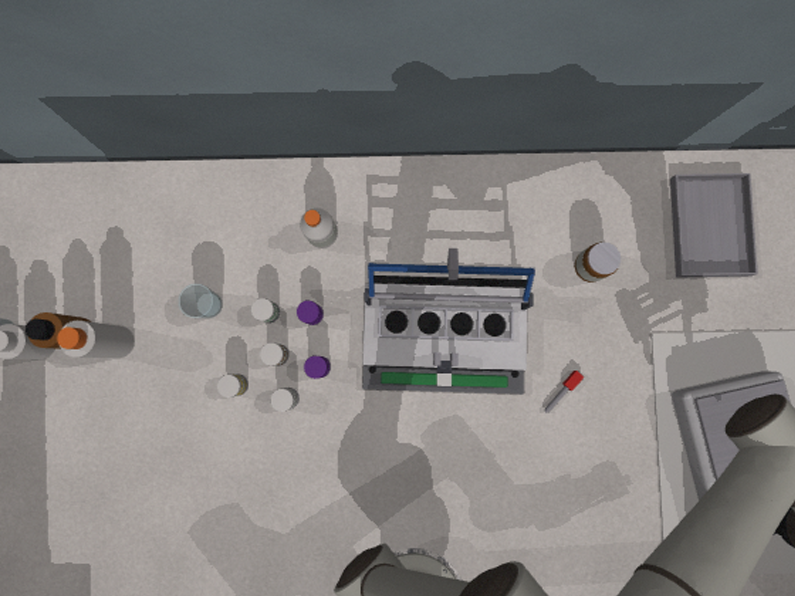

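View pics/side0.png

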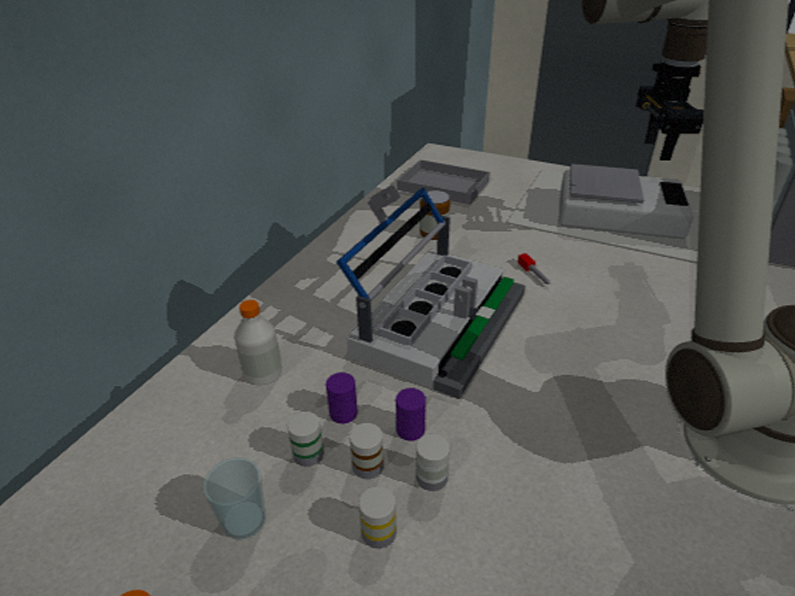

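All four jars are there. In the top view (at 1.42x) the lids are green (265,311), amber (274,355), white (284,400) and yellow (232,386). The purple look-alikes are at (310,313) and (317,367). The pin is at (573,381), the shaker is centred near (447,335), and the frame is open.

```bash
cat >> h.py <<'E'
def ray(c,p,W=None):
    W=c["world_to_cam"] if W is None else W
    d=np.array([(p[0]-c["cx"])/c["fx"],-(p[1]-c["cy"])/c["fy"],-1.]); R=W[:3,:3]
    return -R.T@W[:3,3], R.T@d
def atz(c,p,z,W=None):
    o,d=ray(c,p,W); return o+d*(z-o[2])/d[2]
def proj(c,X,W=None):
    W=c["world_to_cam"] if W is None else W
    q=W[:3,:3]@np.asarray(X)+W[:3,3]
    return np.array([c["cx"]-c["fx"]*q[0]/q[2], c["cy"]+c["fy"]*q[1]/q[2]])
def wristW(c,st):
    T=np.eye(4); T[:3,:3]=st["ee_rot"]; T[:3,3]=st["tcp_pos"]
    return np.linalg.inv(T@c["mount"])
def tri(rays):
    A=np.zeros((3,3)); b=np.zeros(3)
    for o,d in rays:
        d=d/np.linalg.norm(d); P=np.eye(3)-np.outer(d,d); A+=P; b+=P@o
    X=np.linalg.solve(A,b); return X,max(np.linalg.norm(np.cross(X-o,d/np.linalg.norm(d))) for o,d in rays)
E
python3 - <<'E'
from h import *
np.set_printoptions(precision=4,suppress=True)
t=capture("top"); s=capture("side")
zs=dict(pocket1=.05,pocket2=.05,pocket3=.05,pocket4=.05,fork_left=.09,fork_right=.09,bar_mid=.06,frame_hinge=.13,frame_bar=None,pin=.011,pin_tip=.011,pin_shoulder=.011,jar1=0,jar2=0,jar3=0,jar4=0)
for n,z in zs.items():
    out=[]
    for nm,c in (("top",t),("side",s)):
        for r in landmark_of(nm,n)[:2 if n[:3]!="jar" else 3]:
            p=r["point"]; out.append((nm,round(r["score"],2),np.round(p),atz(c,p,z)[:2] if z is not None else ""))
    print(n,*out,sep="\n  ")
    if z is None:
        print(tri([ray(t,landmark_of("top",n)[0]["point"]),ray(s,landmark_of("side",n)[0]["point"])]))
# lids from top picture
for n,p in dict(green=(265,311),amber=(274,355),white=(284,400),yellow=(232,386)).items():
    print(n,atz(t,np.array(p)/1.42,.07))
E
```

```text
pocket1
  ('top', 0.82, array([350., 229.]), array([ 0.5702, -0.1856]))
  ('top', 0.76, array([327., 230.]), array([ 0.568 , -0.1177]))
  ('side', 0.96, array([309., 206.]), array([ 0.5651, -0.1014]))
  ('side', 0.89, array([285., 230.]), array([0.5796, 0.0205]))
pocket2
  ('top', 0.82, array([350., 229.]), array([ 0.5702, -0.1856]))
  ('top', 0.76, array([327., 230.]), array([ 0.568 , -0.1177]))
  ('side', 0.96, array([309., 206.]), array([ 0.5651, -0.1014]))
  ('side', 0.89, array([285., 230.]), array([0.5796, 0.0205]))
pocket3
  ('top', 0.82, array([350., 229.]), array([ 0.5702, -0.1856]))
  ('top', 0.76, array([327., 230.]), array([ 0.568 , -0.1177]))
  ('side', 0.96, array([309., 206.]), array([ 0.5651, -0.1014]))
  ('side', 0.89, array([285., 230.]), array([0.5796, 0.0205]))
pocket4
  ('top', 0.82, array([350., 229.]), array([ 0.5702, -0.1856]))
  ('top', 0.76, array([327., 230.]), array([ 0.568 , -0.1177]))
  ('side', 0.96, array([309., 206.]), array([ 0.5651, -0.1014]))
  ('side', 0.89, array([285., 230.]), array([0.5796, 0.0205]))
fork_left
  ('top', 0.82, array([306., 252.]
[... 2340 characters left out ...]
5192, 0.2789]))
  ('side', 0.89, array([290., 300.]), array([0.4894, 0.188 ]))
  ('side', 0.86, array([216., 321.]), array([0.6087, 0.3064]))
  ('side', 0.83, array([243., 291.]), array([0.5994, 0.2079]))
jar4
  ('top', 0.85, array([189., 219.]), array([0.6125, 0.3006]))
  ('top', 0.8, array([220., 218.]), array([0.6119, 0.2064]))
  ('top', 0.66, array([196., 249.]), array([0.5192, 0.2789]))
  ('side', 0.89, array([290., 300.]), array([0.4894, 0.188 ]))
  ('side', 0.86, array([216., 321.]), array([0.6087, 0.3064]))
  ('side', 0.83, array([243., 291.]), array([0.5994, 0.2079]))
green [0.6055 0.2928 0.07  ]
amber [0.5149 0.2738 0.07  ]
white [0.4235 0.253  0.07  ]
yellow [0.4533 0.3592 0.07  ]
```

Request:
step_arm(
  linear=[
    [0,0,-36],
    [0,0,-36],
    [0,0,-36],
    [-17,56,0],
    [-17,56,0],
    [-17,56,0],
    [-17,56,0],
    [-17,56,0],
    [-17,56,0],
    [-17,56,0],
  ],
  delta_rot=[
    [0,0,0.137],
    [0,0,0.137],
    [0,0,0.137],
    [0,0,0],
    [0,0,0],
    [0,0,0],
    [0,0,0],
    [0,0,0],
    [0,0,0],
    [0,0,0],
  ],
  grip=[87,87,87,87,87,87,87,87,87,87],
)

```text
time_s: 3.15
tcp_pos: [0.3688, -0.1792, 0.331]
ee_rot: [[-1.0, 0.0, 0.001], [0.0, 1.0, -0.0], [-0.001, -0.0, -1.0]]
wrist_force: [1.3, -0.4, -0.5]
gripper_width: 1.0
gripper_force: 0.0
```

Request:
step_arm(
  linear=[
    [-17,56,0],
    [-17,56,0],
    [-17,56,0],
    [-17,56,0],
    [-17,56,0],
    [-17,56,0],
    [-17,56,0],
    [0,0,0],
    [0,0,0],
  ],
  delta_rot=[
    [0,0,0],
    [0,0,0],
    [0,0,0],
    [0,0,0],
    [0,0,0],
    [0,0,0],
    [0,0,0],
    [0,0,0],
    [0,0,0],
  ],
  grip=[87,87,87,87,87,87,87,87,87],
)

```text
time_s: 4.28
tcp_pos: [0.4875, 0.2108, 0.3304]
ee_rot: [[-1.0, -0.0, -0.001], [-0.0, 1.0, -0.001], [0.001, -0.001, -1.0]]
wrist_force: [-0.2, 0.8, -1.5]
gripper_width: 0.999
gripper_force: 0.0
```

Run:
```python
from h import *
np.set_printoptions(precision=4,suppress=True)
st=sense(); w=capture("wrist"); W=wristW(w,st); t=capture("top")
print(st["tcp_pos"],st["ee_rot"][:,0],st["ee_rot"][:,2],st["wrist_force"],w["mount"],w["fx"],w["cx"],w["cy"])
save(w,"w1.png",s=1.3)
for r in silhouettes("wrist","jar1"): 
    print(round(r["score"],2),np.round(r["point"]),atz(w,r["point"],.07,W), cv2.boundingRect(r["mask"].astype(np.uint8)))
# shaker: green bar and black discs from top
hsv=cv2.cvtColor(t["img"],cv2.COLOR_RGB2HSV)
m=((hsv[...,0]>45)&(hsv[...,0]<80)&(hsv[...,1]>120)).astype(np.uint8)
m[:, :255]=0
ys,xs=np.nonzero(m); pts=np.array([atz(t,(x,y),.06)[:2] for x,y in zip(xs,ys)])
rect=cv2.minAreaRect(pts.astype(np.float32)*1000); print("bar",len(xs),rect)
for r in silhouettes("top","shaker")[:1]: print(r["point"])
k=(t["img"].max(2)<40).astype(np.uint8); k[:,:255]=0;k[:,380:]=0
n,_,S,C=cv2.connectedComponentsWithStats(k)
for i in range(1,n):
    if S[i,4]>60: print("blk",S[i],C[i],atz(t,C[i],.05)[:2])
print(proj(t,(.57,-.08,.05)))
```

```text
[0.4875 0.2108 0.3304] [-1.     -0.0002  0.0006] [-0.0006 -0.0006 -1.    ] [-0.2458  0.7757 -1.4581] [[ 0.0008  0.9556  0.2948  0.0801]
 [ 1.     -0.001   0.0003  0.    ]
 [ 0.0006  0.2948 -0.9556 -0.1612]
 [ 0.      0.      0.      1.    ]] 333.05339631509787 282.70463863770624 209.70917308714797
0.97 [341. 253.] [0.5995 0.2908 0.07  ] (325, 227, 40, 48)
0.91 [323. 120.] [0.4226 0.2601 0.07  ] (302, 102, 42, 39)
0.84 [401. 145.] [0.4528 0.3588 0.07  ] (377, 125, 51, 40)
0.84 [281. 245.] [0.5885 0.2083 0.07  ] (265, 225, 32, 45)
0.83 [268. 172.] [0.4872 0.1916 0.07  ] (251, 150, 36, 41)
0.61 [336. 192.] [0.5136 0.2798 0.07  ] (316, 169, 39, 43)
bar 586 ((460.3559265136719, -72.22064971923828), (253.30352783203125, 22.46708869934082), 87.32005310058594)
[314.5, 232.5]
blk [263 194 108   8 518] [316.5637 197.8127] [ 0.6644 -0.0897]
blk [272 219  14  15 173] [278.4393 226.2081] [0.5815 0.025 ]
blk [295 220  14  15 175] [301.4686 226.96  ] [ 0.5782 -0.0431]
blk [318 220  14  16 174] [324.477  227.7069] [ 0.5749 -0.111 ]
blk [341 221  14  16 177] [347.5424 228.3785] [ 0.5718 -0.179 ]
[314.0142 229.536 ]
```

View pics/w1.png

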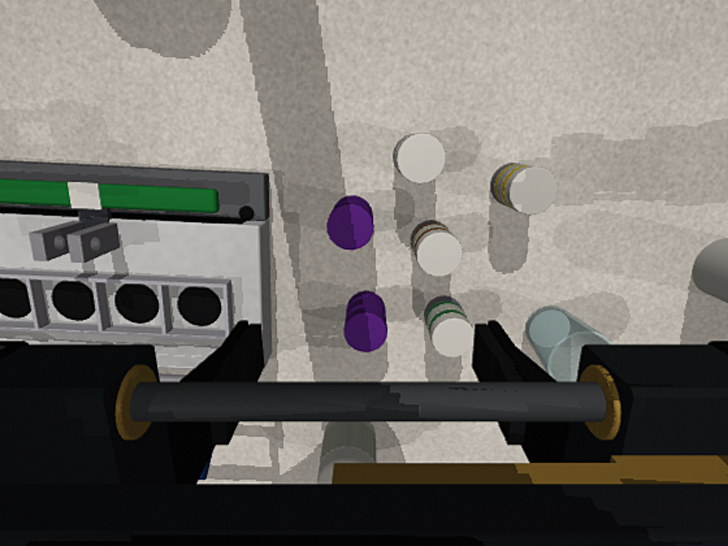

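Wrist view (1.3x): the white lid is at (419,159), amber band (439,254), yellow band (530,190) and green band (452,336). The purple look-alikes at (350,223) and (365,325) are not wanted. Things that could be taken for jars are those two purples, the beaker (550,330) and the canister, so I choose the four banded or white ones with white lids.

```bash
cat >> h.py <<'E'
O=np.array([.5765,-.0773]); YAW=np.deg2rad(-2.7)
def sh(x,y,z=0.):
    c,s=np.cos(YAW),np.sin(YAW); return np.array([O[0]+c*x-s*y,O[1]+s*x+c*y,z])
def lid(c,X,W=None,z=.07):
    "refine lid centre near guess X: bright grey blob of the top disc"
    p=proj(c,[X[0],X[1],z],W); r=22; u,v=np.round(p).astype(int)
    im=c["img"][max(v-r,0):v+r,max(u-r,0):u+r]; g=im.astype(int)
    k=((g.min(2)>LID)&(g.max(2)-g.min(2)<30)).astype(np.uint8)
    n,_,S,C=cv2.connectedComponentsWithStats(k)
    i=1+np.argmax(S[1:,4]); q=S[i,:2]+(S[i,2:4]-1)/2
    q=q+[max(u-r,0),max(v-r,0)]
    return atz(c,q,z,W)[:2],S[i]
LID=185
E
python3 - <<'E'
from h import *
np.set_printoptions(precision=4,suppress=True)
st=sense(); w=capture("wrist"); W=wristW(w,st); t=capture("top")
G=dict(green=(.6055,.2928),amber=(.5149,.2738),white=(.4235,.253),yellow=(.4533,.3592))
for n,X in G.items():
    for L in (170,190):
        import h; h.LID=L
        print(n,L,"top",*lid(t,X),"wrist",*lid(w,X,W))
save(w,"w2.png",(230,80,430,280),3)
E
```

```text
green 170 top [0.6086 0.3005] [ 12  14  15  15 171] wrist [0.6121 0.3014] [ 12  10  32  34 780]Traceback (most recent call last):
  File "<stdin>", line 8, in <module>
  File "h.py", line 34, in lid
    i=1+np.argmax(S[1:,4]); q=S[i,:2]+(S[i,2:4]-1)/2
        ~~~~~~~~~^^^^^^^^^
    return _wrapfunc(a, 'argmax', axis=axis, out=out, **kwds)
    return bound(*args, **kwds)
ValueError: attempt to get argmax of an empty sequence
```

Run:
```python
import h
from h import *
np.set_printoptions(precision=4,suppress=True)
st=sense(); w=capture("wrist"); W=wristW(w,st); t=capture("top")
G=dict(green=(.607,.299),amber=(.5149,.278),white=(.4235,.256),yellow=(.4533,.3592))
for n,X in G.items():
    for L in (160,172):
        h.LID=L
        for nm,f in (("top",lambda:lid(t,X)),("wrist",lambda:lid(w,X,W))):
            try: print(n,L,nm,*f())
            except ValueError: print(n,L,nm,"none")
save(w,"w2.png",(230,80,430,280),3)
```

```text
green 160 top [0.6295 0.3212] [  0   0  29  29 488]
green 160 wrist [0.6129 0.3017] [  8   9  32  35 827]
green 172 top [0.6101 0.3005] [ 14  14  15  14 166]
green 172 wrist [0.6129 0.3017] [  8   9  32  35 781]
amber 160 top [0.562  0.3163] [  0   0  18  13 123]
amber 160 wrist [0.5193 0.2831] [   8    7   36   37 1018]
amber 172 top [0.5565 0.2418] [33  7  3  2  6]
amber 172 wrist [0.5165 0.2837] [  9   7  35  33 881]
white 160 top [0.3984 0.2573] [  0  18  44  26 886]
white 160 wrist [0.4224 0.2551] [   0    0   44   44 1448]
white 172 top [0.4155 0.2588] [ 14  19  15  12 125]
white 172 wrist [0.4212 0.26  ] [   8    0   36   42 1117]
yellow 160 top [0.4053 0.3352] [ 18  34  26  10 158]
yellow 160 wrist [0.4558 0.3672] [ 13   5  31  39 920]
yellow 172 top [0.4025 0.3409] [23 36 12  8 42]
yellow 172 wrist [0.4398 0.3549] [15  7 10  9 46]
```

View pics/w2.png

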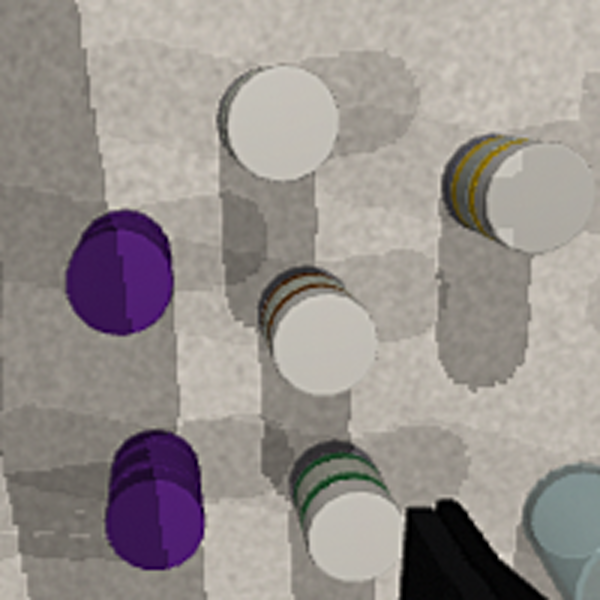

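The close crop shows white (283,123), amber (324,343), yellow (539,197) and green (354,535). These are the four wanted jars; purple stays out.

Run:
```python
from h import *
np.set_printoptions(precision=4,suppress=True)
st=sense(); w=capture("wrist"); W=wristW(w,st)
for n,p in dict(white=(283,123),amber=(324,343),yellow=(539,197),green=(354,535)).items():
    q=np.array([230+p[0]/3-.33,80+p[1]/3-.33]); X=atz(w,q,.07,W); print(n,X, "tool move",1000*(X-st["tcp_pos"])*[-1,1,-1])
for y in (-102,-34,34,102): print(sh(0,y/1000))
# check: shaker via wrist: bar white mark / right-most pocket disc
k=(w["img"].max(2)<35).astype(np.uint8); k[:, 190:]=0
n,_,S,C=cv2.connectedComponentsWithStats(k)
for i in range(1,n):
    if 200<S[i,4]<2500: print("blk",S[i],atz(w,C[i],.05,W)[:2])
```

```text
white [0.4238 0.2609 0.07  ] tool move [ 63.9268  50.5909 260.9403]
amber [0.5165 0.2822 0.07  ] tool move [-28.7786  71.8342 260.9403]
yellow [0.4537 0.3688 0.07  ] tool move [ 34.0518 158.4918 260.9403]
green [0.6082 0.3005 0.07  ] tool move [-120.4811   90.1712  260.9403]
[ 0.5717 -0.1792  0.    ]
[ 0.5749 -0.1113  0.    ]
[ 0.5781 -0.0433  0.    ]
[0.5813 0.0246 0.    ]
blk [  0 159  62   7 304] [ 0.4777 -0.1261]
blk [ 82 158 108  14 574] [0.4836 0.0173]
blk [  0 214  24  30 602] [ 0.5729 -0.175 ]
blk [ 41 216  33  30 772] [ 0.575  -0.1098]
blk [ 89 219  33  29 778] [ 0.5781 -0.0417]
blk [137 221  33  29 772] [0.5812 0.0264]
```

Request:
step_arm(
  linear=[
    [32,25,50],
    [32,25.5,50],
    [0,0,50],
    [0,0,50],
    [0,0,50],
    [0,0,35],
    [0,0,15],
    [0,0,0],
    [0,0,0],
    [0,0,0],
  ],
  delta_rot=[
    [0,0,0],
    [0,0,0],
    [0,0,0],
    [0,0,0],
    [0,0,0],
    [0,0,0],
    [0,0,0],
    [0,0,0],
    [0,0,0],
    [0,0,0],
  ],
  grip=[87,87,87,87,87,87,87,87,30,30],
)

```text
time_s: 5.98
tcp_pos: [0.4263, 0.2605, 0.0347]
ee_rot: [[-1.0, 0.0, 0.002], [0.0, 1.0, 0.002], [-0.002, 0.002, -1.0]]
wrist_force: [0.4, 0.4, -0.4]
gripper_width: 0.853
gripper_force: 0.0
```

Request:
step_arm(
  linear=[
    [0,0,0],
    [0,0,0],
    [0,0,0],
    [0,0,0],
    [0,0,0],
  ],
  delta_rot=[
    [0,0,0],
    [0,0,0],
    [0,0,0],
    [0,0,0],
    [0,0,0],
  ],
  grip=[30,30,30,30,30],
)

```text
time_s: 6.6
tcp_pos: [0.4261, 0.2604, 0.0339]
ee_rot: [[-1.0, -0.0, 0.001], [-0.0, 1.0, 0.001], [-0.001, 0.001, -1.0]]
wrist_force: [-0.7, 1.2, 0.6]
gripper_width: 0.524
gripper_force: 30.0
```

Request:
step_arm(
  linear=[
    [0,0,-55],
    [0,0,-55],
    [0,0,-55],
    [-18.5,-55.5,0],
    [-18.5,-55.5,0],
    [-18.5,-55.5,0],
    [-18.5,-55.5,0],
    [-18.5,-55.5,0],
    [-18.5,-55.5,0],
    [-18.5,-55.5,0],
  ],
  delta_rot=[
    [0,0,0],
    [0,0,0],
    [0,0,0],
    [0,0,0],
    [0,0,0],
    [0,0,0],
    [0,0,0],
    [0,0,0],
    [0,0,0],
    [0,0,0],
  ],
  grip=[30,30,30,30,30,30,30,30,30,30],
)

```text
time_s: 7.85
tcp_pos: [0.5545, -0.1304, 0.1975]
ee_rot: [[-1.0, 0.001, -0.003], [0.001, 1.0, 0.001], [0.003, 0.001, -1.0]]
wrist_force: [0.9, 0.9, -2.2]
gripper_width: 0.525
gripper_force: 30.0
```

Request:
step_arm(
  linear=[
    [-18.5,-55.5,0],
    [0,0,30],
    [0,0,30],
    [0,0,0],
    [0,0,0],
  ],
  delta_rot=[
    [0,0,0],
    [0,0,0],
    [0,0,0],
    [0,0,0],
    [0,0,0],
  ],
  grip=[30,30,30,30,30],
)

```text
time_s: 8.48
tcp_pos: [0.5741, -0.1842, 0.1394]
ee_rot: [[-1.0, -0.0, 0.001], [-0.0, 1.0, -0.001], [-0.001, -0.001, -1.0]]
wrist_force: [0.9, 0.1, -1.4]
gripper_width: 0.52
gripper_force: 30.0
```

Run:
```python
from h import *
st=sense(); w=capture("wrist"); s=capture("side"); save(w,"w3.png",s=1.3)
W=wristW(w,st); print(st["tcp_pos"]); 
for y in (-.102,-.034,.034,.102): print(np.round(proj(w,sh(0,y,.05),W)*1.3))
```

```text
[ 0.57408698 -0.18417693  0.13936968]
[376. 273.]
[488. 278.]
[599. 284.]
[709. 289.]
```

View pics/w3.png

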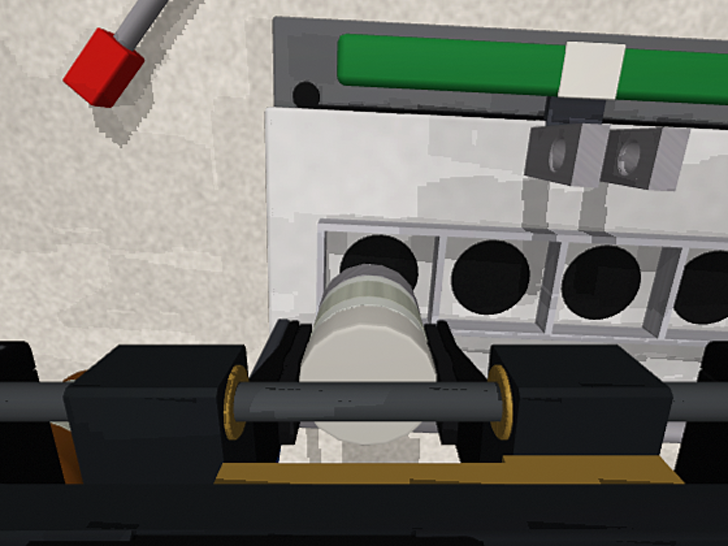

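The wrist view shows white held above pocket 1. The projected pocket discs at (376,273), (488,278) and (599,284) match the picture to about 2 px. Lowering.

Request:
step_arm(
  linear=[
    [0,1,25],
    [0,0,20],
    [0,0,6],
    [0,0,5],
    [0,0,0],
  ],
  delta_rot=[
    [0,0,0],
    [0,0,0],
    [0,0,0],
    [0,0,0],
    [0,0,0],
  ],
  grip=[30,30,30,30,30],
)

```text
time_s: 9.2
tcp_pos: [0.5746, -0.1831, 0.0838]
ee_rot: [[-1.0, -0.0, 0.002], [-0.0, 1.0, -0.0], [-0.002, -0.0, -1.0]]
wrist_force: [0.8, 0.9, -0.4]
gripper_width: 0.53
gripper_force: 30.1
```

Request:
step_arm(
  linear=[
    [0,0,0],
    [0,0,0],
    [0,0,0],
    [0,0,-58],
    [0,0,-58],
    [7,58,0],
    [7,58,0],
    [7,58,0],
    [7,58,0],
    [7,58,0],
  ],
  delta_rot=[
    [0,0,0],
    [0,0,0],
    [0,0,0],
    [0,0,0],
    [0,0,0],
    [0,0,0],
    [0,0,0],
    [0,0,0],
    [0,0,0],
    [0,0,0],
  ],
  grip=[58,58,58,58,58,87,87,87,87,87],
)

```text
time_s: 10.45
tcp_pos: [0.5384, 0.1087, 0.1991]
ee_rot: [[-1.0, 0.0, 0.001], [0.0, 1.0, 0.0], [-0.001, 0.0, -1.0]]
wrist_force: [0.3, 0.5, -0.8]
gripper_width: 0.996
gripper_force: 0.0
```

Request:
step_arm(
  linear=[
    [8,58,0],
    [8,58,0],
    [8,58,0],
    [0,0,30],
    [0,0,30],
    [0,0,0],
  ],
  delta_rot=[
    [0,0,0],
    [0,0,0],
    [0,0,0],
    [0,0,0],
    [0,0,0],
    [0,0,0],
  ],
  grip=[87,87,87,87,87,87],
)

```text
time_s: 11.2
tcp_pos: [0.5134, 0.2799, 0.1364]
ee_rot: [[-1.0, 0.0, -0.004], [0.0, 1.0, -0.004], [0.004, -0.004, -1.0]]
wrist_force: [-0.0, -0.8, 0.4]
gripper_width: 1.003
gripper_force: 0.0
```

```bash
cat > jars.py <<'E'
import h
from h import *
np.set_printoptions(precision=4,suppress=True)
st=sense(); w=capture("wrist"); W=wristW(w,st); t=capture("top"); s=capture("side")
print(st["tcp_pos"])
# jar class seen by the side camera and wrist, base points
for nm,c,V in (("side",s,None),("wrist",w,W),("top",t,None)):
    print(nm,[tuple(np.round(atz(c,r["point"],0,V)[:2],3))+(round(r["score"],1),) for r in landmark_of(nm,"jar1")])
print("pin",[tuple(np.round(atz(c,r["point"],.011)[:2],3)) for nm,c in (("top",t),("side",s)) for r in landmark_of(nm,"pin")[:1]])
E
python3 jars.py
python3 - <<'E'
from h import *
save(capture("wrist"),"w4.png",s=1.3)
E
```

```text
[0.5134 0.2799 0.1364]
side [(np.float64(0.616), np.float64(0.295), 0.9), (np.float64(0.452), np.float64(0.373), 0.9), (np.float64(0.512), np.float64(0.29), 0.8), (np.float64(0.498), np.float64(0.18), 0.7), (np.float64(0.605), np.float64(0.213), 0.4)]
wrist [(np.float64(0.604), np.float64(0.209), 1.0), (np.float64(0.52), np.float64(0.284), 0.7), (np.float64(0.612), np.float64(0.296), 0.6), (np.float64(0.49), np.float64(0.194), 0.6), (np.float64(0.454), np.float64(0.37), 0.6)]
top [(np.float64(0.606), np.float64(0.209), 0.8), (np.float64(0.448), np.float64(0.369), 0.7), (np.float64(0.49), np.float64(0.188), 0.7), (np.float64(0.573), np.float64(-0.193), 0.6), (np.float64(0.615), np.float64(0.294), 0.5)]
pin [(np.float64(0.45), np.float64(-0.348)), (np.float64(0.445), np.float64(-0.346))]
```

View pics/w4.png

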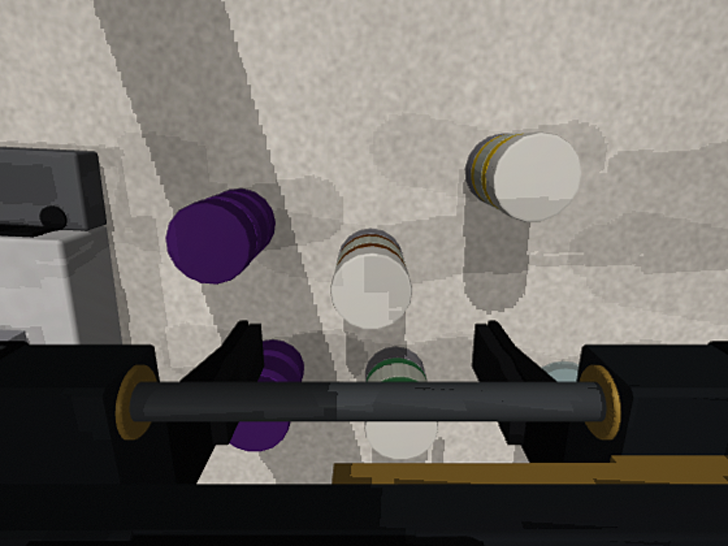

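The wrist view shows amber's lid at (371,288) and yellow's at (537,176), both undisturbed. I'll check the amber position against it.

Run:
```python
from h import *
st=sense(); w=capture("wrist"); W=wristW(w,st)
for p in ((371,288),(537,176)):
    X=atz(w,np.array(p)/1.3-.3,.07,W); print(X,1000*(X-st["tcp_pos"])*[-1,1,-1])
```

```text
[0.5150177  0.28275921 0.07      ] [5.67706362e-02 1.77460244e+00 6.94701513e+01]
[0.45318591 0.36916576 0.07      ] [61.88855619 88.18115714 69.47015132]
```

Request:
step_arm(
  linear=[
    [-1,2,50],
    [0,0,40],
    [0,0,15],
    [0,0,0],
    [0,0,0],
    [0,0,0],
    [0,0,0],
    [0,0,0],
    [0,0,0],
    [0,0,0],
  ],
  delta_rot=[
    [0,0,0],
    [0,0,0],
    [0,0,0],
    [0,0,0],
    [0,0,0],
    [0,0,0],
    [0,0,0],
    [0,0,0],
    [0,0,0],
    [0,0,0],
  ],
  grip=[87,87,87,87,30,30,30,30,30,30],
)

```text
time_s: 12.95
tcp_pos: [0.5159, 0.283, 0.0339]
ee_rot: [[-1.0, 0.0, 0.0], [0.0, 1.0, 0.0], [-0.0, 0.0, -1.0]]
wrist_force: [-1.6, 0.4, 0.9]
gripper_width: 0.524
gripper_force: 29.9
```

Request:
step_arm(
  linear=[
    [0,0,-55],
    [0,0,-55],
    [0,0,-55],
    [-8.5,-56.5,0],
    [-8.5,-56.5,0],
    [-8.5,-56.5,0],
    [-8.5,-56.5,0],
    [-8.5,-56.5,0],
    [-8.5,-56.5,0],
    [-8,-57,0],
  ],
  delta_rot=[
    [0,0,0],
    [0,0,0],
    [0,0,0],
    [0,0,0],
    [0,0,0],
    [0,0,0],
    [0,0,0],
    [0,0,0],
    [0,0,0],
    [0,0,0],
  ],
  grip=[30,30,30,30,30,30,30,30,30,30],
)

```text
time_s: 14.2
tcp_pos: [0.5742, -0.1148, 0.1979]
ee_rot: [[-1.0, 0.0, -0.001], [0.0, 1.0, 0.0], [0.001, 0.0, -1.0]]
wrist_force: [0.5, 0.3, -1.0]
gripper_width: 0.525
gripper_force: 29.9
```

Request:
step_arm(
  linear=[
    [0,0,0],
    [0,0,30],
    [0,0,30],
    [0,0,0],
    [0,0,0],
  ],
  delta_rot=[
    [0,0,0],
    [0,0,0],
    [0,0,0],
    [0,0,0],
    [0,0,0],
  ],
  grip=[30,30,30,30,30],
)

```text
time_s: 14.82
tcp_pos: [0.5754, -0.1128, 0.1396]
ee_rot: [[-1.0, -0.001, 0.001], [-0.001, 1.0, -0.0], [-0.001, -0.0, -1.0]]
wrist_force: [-0.2, -0.7, -1.8]
gripper_width: 0.522
gripper_force: 29.9
```

Run:
```python
from h import *
st=sense(); t=capture("top"); s=capture("side")
for nm,c in (("top",t),("side",s)):
    print(nm,[tuple(map(float,np.round(atz(c,r["point"],.05)[:2],3))) for r in landmark_of(nm,"jar1")])
print(sh(0,-.102),sh(0,-.106))
h=lambda c,p,z:atz(c,p,z)
save(s,"s4.png",(250,120,420,260),4)
```

```text
top [(0.483, 0.178), (0.599, 0.205), (0.454, 0.359), (0.612, 0.29)]
side [(0.581, 0.335), (0.441, 0.39), (0.477, 0.225), (0.58, 0.242), (0.603, -0.179), (0.579, -0.192), (0.583, 0.027)]
[ 0.57169514 -0.17918677  0.        ] [ 0.57150672 -0.18318233  0.        ]
```

View pics/s4.png

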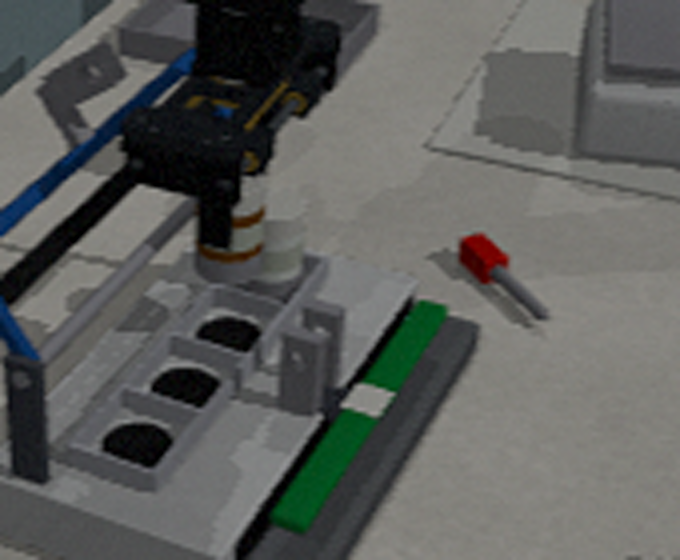

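White stands in pocket 1, amber hangs over pocket 2, and the pin is lying on the bench at (485,258) in this crop.

Request:
step_arm(
  linear=[
    [0,0,25],
    [0,0,20],
    [0,0,6],
    [0,0,5],
    [0,0,0],
    [0,0,0],
  ],
  delta_rot=[
    [0,0,0],
    [0,0,0],
    [0,0,0],
    [0,0,0],
    [0,0,0],
    [0,0,0],
  ],
  grip=[30,30,30,30,30,30],
)

```text
time_s: 15.78
tcp_pos: [0.5756, -0.1131, 0.0838]
ee_rot: [[-1.0, -0.0, 0.003], [-0.0, 1.0, -0.0], [-0.003, -0.0, -1.0]]
wrist_force: [-0.6, 1.1, 1.1]
gripper_width: 0.521
gripper_force: 29.9
```

Request:
step_arm(
  linear=[
    [0,0,0],
    [0,0,0],
    [0,0,0],
    [0,0,-58],
    [0,0,-58],
    [13.5,53.5,0],
    [13.5,53.5,0],
    [13.5,53.5,0],
    [13.5,53.5,0],
    [13.5,53.5,0],
  ],
  delta_rot=[
    [0,0,0],
    [0,0,0],
    [0,0,0],
    [0,0,0],
    [0,0,0],
    [0,0,0],
    [0,0,0],
    [0,0,0],
    [0,0,0],
    [0,0,0],
  ],
  grip=[54,54,54,54,54,87,87,87,87,87],
)

```text
time_s: 17.02
tcp_pos: [0.5066, 0.156, 0.1988]
ee_rot: [[-1.0, 0.0, 0.0], [0.0, 1.0, 0.0], [-0.0, 0.0, -1.0]]
wrist_force: [1.0, -0.5, 0.4]
gripper_width: 0.984
gripper_force: 0.0
```

Request:
step_arm(
  linear=[
    [13.5,53.5,0],
    [13.5,53.5,0],
    [13.5,53.5,0],
    [13.5,53.5,0],
    [0,0,30],
    [0,0,30],
    [0,0,0],
    [0,0,0],
  ],
  delta_rot=[
    [0,0,0],
    [0,0,0],
    [0,0,0],
    [0,0,0],
    [0,0,0],
    [0,0,0],
    [0,0,0],
    [0,0,0],
  ],
  grip=[87,87,87,87,87,87,87,87],
)

```text
time_s: 18.02
tcp_pos: [0.454, 0.3688, 0.1398]
ee_rot: [[-1.0, 0.0, 0.002], [0.0, 1.0, 0.001], [-0.002, 0.001, -1.0]]
wrist_force: [-0.1, -0.1, 0.9]
gripper_width: 0.998
gripper_force: 0.0
```

```bash
cat > lidw.py <<'E'
from h import *
np.set_printoptions(precision=4,suppress=True)
X=np.array([float(a) for a in sys.argv[1:3]]+[.07])
st=sense(); w=capture("wrist"); W=wristW(w,st)
p=proj(w,X,W); print(st["tcp_pos"],"expect",p)
R=45;u,v=p.astype(int); im=w["img"][v-R:v+R,u-R:u+R]
g=cv2.medianBlur(cv2.cvtColor(im,cv2.COLOR_RGB2GRAY),3)
c=cv2.HoughCircles(g,cv2.HOUGH_GRADIENT,1.5,15,param1=80,param2=12,minRadius=24,maxRadius=42)
if c is not None:
    for q in c[0][:4]:
        Y=atz(w,[u-R+q[0],v-R+q[1]],.07,W); print(q,Y,"tool mm",1000*(Y-st["tcp_pos"])*[-1,1,-1])
E
python3 lidw.py .4534 .369; python3 jars.py | grep -v wrist
```

```text
[0.454  0.3688 0.1398] expect [282.9101 220.3238]
[47.25 44.25 29.4 ] [0.4526 0.37   0.07  ] tool mm [ 1.4449  1.1612 69.8235]
[47.25 26.25 27.45] [0.4389 0.37   0.07  ] tool mm [15.1411  1.1313 69.8235]
[47.25 59.25 41.1 ] [0.4643 0.37   0.07  ] tool mm [-10.3275   1.1868  69.8235]
[0.4541 0.369  0.1403]
side [(np.float64(0.457), np.float64(0.365), 0.7), (np.float64(0.491), np.float64(0.188), 0.7), (np.float64(0.603), np.float64(0.214), 0.7), (np.float64(0.628), np.float64(0.434), 0.6), (np.float64(0.61), np.float64(0.305), 0.6)]
top [(np.float64(0.585), np.float64(-0.118), 0.7), (np.float64(0.601), np.float64(0.201), 0.7), (np.float64(0.497), np.float64(-0.106), 0.6), (np.float64(0.578), np.float64(-0.195), 0.6), (np.float64(0.618), np.float64(0.289), 0.5), (np.float64(0.496), np.float64(0.197), 0.5), (np.float64(0.46), np.float64(-0.356), 0.5)]
pin [(np.float64(0.462), np.float64(-0.337))]
```

Request:
step_arm(
  linear=[
    [1,1,50],
    [0,0,40],
    [0,0,16],
    [0,0,0],
    [0,0,0],
    [0,0,0],
    [0,0,0],
    [0,0,0],
    [0,0,0],
    [0,0,0],
  ],
  delta_rot=[
    [0,0,0],
    [0,0,0],
    [0,0,0],
    [0,0,0],
    [0,0,0],
    [0,0,0],
    [0,0,0],
    [0,0,0],
    [0,0,0],
    [0,0,0],
  ],
  grip=[87,87,87,87,30,30,30,30,30,30],
)

```text
time_s: 19.73
tcp_pos: [0.4525, 0.3697, 0.0329]
ee_rot: [[-1.0, -0.0, 0.0], [-0.0, 1.0, 0.001], [-0.0, 0.001, -1.0]]
wrist_force: [-0.1, 0.4, 1.6]
gripper_width: 0.521
gripper_force: 30.0
```

Request:
step_arm(
  linear=[
    [0,0,-55],
    [0,0,-55],
    [0,0,-55],
    [-15.5,-51.5,0],
    [-15.5,-51.5,0],
    [-15.5,-51.5,0],
    [-15.5,-51.5,0],
    [-15.5,-51.5,0],
    [-15.5,-51.5,0],
    [-16,-51.5,0],
  ],
  delta_rot=[
    [0,0,0],
    [0,0,0],
    [0,0,0],
    [0,0,0],
    [0,0,0],
    [0,0,0],
    [0,0,0],
    [0,0,0],
    [0,0,0],
    [0,0,0],
  ],
  grip=[30,30,30,30,30,30,30,30,30,30],
)

```text
time_s: 20.98
tcp_pos: [0.5608, 0.0071, 0.197]
ee_rot: [[-1.0, 0.0, -0.002], [0.0, 1.0, 0.0], [0.002, 0.0, -1.0]]
wrist_force: [0.0, 0.8, -1.5]
gripper_width: 0.524
gripper_force: 30.0
```

Request:
step_arm(
  linear=[
    [-16,-51.5,0],
    [0,0,0],
    [0,0,30],
    [0,0,30],
    [0,0,0],
    [0,0,0],
  ],
  delta_rot=[
    [0,0,0],
    [0,0,0],
    [0,0,0],
    [0,0,0],
    [0,0,0],
    [0,0,0],
  ],
  grip=[30,30,30,30,30,30],
)

```text
time_s: 21.72
tcp_pos: [0.5778, -0.0421, 0.1386]
ee_rot: [[-1.0, -0.001, 0.001], [-0.001, 1.0, -0.0], [-0.001, -0.0, -1.0]]
wrist_force: [0.4, 0.2, -1.3]
gripper_width: 0.523
gripper_force: 30.0
```

Request:
step_arm(
  linear=[
    [0,0,25],
    [0,0,20],
    [0,0,6],
    [0,0,5],
    [0,0,0],
    [0,0,0],
  ],
  delta_rot=[
    [0,0,0],
    [0,0,0],
    [0,0,0],
    [0,0,0],
    [0,0,0],
    [0,0,0],
  ],
  grip=[30,30,30,30,30,30],
)

```text
time_s: 22.48
tcp_pos: [0.5782, -0.0424, 0.0828]
ee_rot: [[-1.0, -0.0, 0.003], [-0.0, 1.0, 0.0], [-0.003, 0.0, -1.0]]
wrist_force: [0.2, 0.4, 1.0]
gripper_width: 0.526
gripper_force: 30.1
```

Request:
step_arm(
  linear=[
    [0,0,0],
    [0,0,0],
    [0,0,0],
    [0,0,-58],
    [0,0,-58],
    [-5,57,0],
    [-5,57,0],
    [-5,57,0],
    [-5,57,0],
    [-5,57,0],
  ],
  delta_rot=[
    [0,0,0],
    [0,0,0],
    [0,0,0],
    [0,0,0],
    [0,0,0],
    [0,0,0],
    [0,0,0],
    [0,0,0],
    [0,0,0],
    [0,0,0],
  ],
  grip=[54,54,54,54,54,87,87,87,87,87],
)

```text
time_s: 23.72
tcp_pos: [0.6021, 0.2441, 0.1977]
ee_rot: [[-1.0, 0.0, 0.0], [0.0, 1.0, -0.0], [-0.0, -0.0, -1.0]]
wrist_force: [0.9, -1.4, 0.3]
gripper_width: 0.985
gripper_force: 0.0
```

Request:
step_arm(
  linear=[
    [-5,57,0],
    [0,0,30],
    [0,0,30],
    [0,0,0],
    [0,0,0],
  ],
  delta_rot=[
    [0,0,0],
    [0,0,0],
    [0,0,0],
    [0,0,0],
    [0,0,0],
  ],
  grip=[87,87,87,87,87],
)

```text
time_s: 24.35
tcp_pos: [0.6081, 0.2995, 0.139]
ee_rot: [[-1.0, 0.0, 0.002], [0.0, 1.0, 0.001], [-0.002, 0.001, -1.0]]
wrist_force: [0.3, -0.2, 0.0]
gripper_width: 0.997
gripper_force: 0.0
```

```bash
python3 lidw.py .608 .3005; python3 jars.py | grep -v wrist
```

```text
[0.6081 0.2995 0.139 ] expect [284.0288 221.3372]
[47.25 47.25 29.55] [0.6095 0.3021 0.07  ] tool mm [-1.3825  2.5983 68.9698]
[47.25 32.25 27.75] [0.598  0.3021 0.07  ] tool mm [10.1073  2.5527 68.9698]
[63.75 24.75 34.35] [0.5924 0.3139 0.07  ] tool mm [15.7424 14.3652 68.9698]
[42.75 84.75 30.9 ] [0.6397 0.2988 0.07  ] tool mm [-31.5865  -0.6993  68.9698]
[0.6083 0.2997 0.1395]
side [(np.float64(0.489), np.float64(0.185), 1.0), (np.float64(0.605), np.float64(-0.107), 0.9), (np.float64(0.604), np.float64(0.204), 0.7), (np.float64(0.599), np.float64(-0.156), 0.7), (np.float64(0.612), np.float64(0.299), 0.7), (np.float64(0.601), np.float64(-0.268), 0.5)]
top [(np.float64(0.584), np.float64(-0.196), 0.8), (np.float64(0.585), np.float64(-0.048), 0.8), (np.float64(0.582), np.float64(-0.116), 0.7), (np.float64(0.492), np.float64(0.196), 0.7), (np.float64(0.469), np.float64(-0.347), 0.6), (np.float64(0.605), np.float64(0.207), 0.6)]
pin [(np.float64(0.464), np.float64(-0.348)), (np.float64(0.447), np.float64(-0.342))]
```

Request:
step_arm(
  linear=[
    [-1,2,50],
    [0,0,40],
    [0,0,15],
    [0,0,0],
    [0,0,0],
    [0,0,0],
    [0,0,0],
    [0,0,0],
    [0,0,0],
    [0,0,0],
  ],
  delta_rot=[
    [0,0,0],
    [0,0,0],
    [0,0,0],
    [0,0,0],
    [0,0,0],
    [0,0,0],
    [0,0,0],
    [0,0,0],
    [0,0,0],
    [0,0,0],
  ],
  grip=[87,87,87,87,30,30,30,30,30,30],
)

```text
time_s: 26.05
tcp_pos: [0.6085, 0.3017, 0.0329]
ee_rot: [[-1.0, 0.0, 0.001], [0.0, 1.0, 0.001], [-0.001, 0.001, -1.0]]
wrist_force: [-0.3, 0.5, 0.1]
gripper_width: 0.523
gripper_force: 30.0
```

Request:
step_arm(
  linear=[
    [0,0,-55],
    [0,0,-55],
    [0,0,-55],
    [5.4,-54.6,0],
    [5.4,-54.6,0],
    [5.4,-54.6,0],
    [5.4,-54.6,0],
    [5.4,-54.6,0],
    [0,0,0],
  ],
  delta_rot=[
    [0,0,0],
    [0,0,0],
    [0,0,0],
    [0,0,0],
    [0,0,0],
    [0,0,0],
    [0,0,0],
    [0,0,0],
    [0,0,0],
  ],
  grip=[30,30,30,30,30,30,30,30,30],
)

```text
time_s: 27.18
tcp_pos: [0.5795, 0.0248, 0.1968]
ee_rot: [[-1.0, 0.005, -0.003], [0.005, 1.0, -0.001], [0.003, -0.001, -1.0]]
wrist_force: [-0.0, 0.2, -3.6]
gripper_width: 0.529
gripper_force: 29.9
```

Request:
step_arm(
  linear=[
    [0,0,30],
    [0,0,30],
    [0,0,0],
    [0,0,0],
  ],
  delta_rot=[
    [0,0,0],
    [0,0,0],
    [0,0,0],
    [0,0,0],
  ],
  grip=[30,30,30,30],
)

```text
time_s: 27.68
tcp_pos: [0.582, 0.0289, 0.1385]
ee_rot: [[-1.0, -0.001, 0.001], [-0.001, 1.0, -0.0], [-0.001, -0.0, -1.0]]
wrist_force: [-0.1, -0.2, -2.6]
gripper_width: 0.522
gripper_force: 29.9
```

Request:
step_arm(
  linear=[
    [1,0,25],
    [0,0,20],
    [0,0,6],
    [0,0,5],
    [0,0,0],
    [0,0,0],
  ],
  delta_rot=[
    [0,0,0],
    [0,0,0],
    [0,0,0],
    [0,0,0],
    [0,0,0],
    [0,0,0],
  ],
  grip=[30,30,30,30,30,30],
)

```text
time_s: 28.42
tcp_pos: [0.5812, 0.0287, 0.0828]
ee_rot: [[-1.0, -0.0, 0.003], [-0.0, 1.0, 0.001], [-0.003, 0.001, -1.0]]
wrist_force: [-0.5, 0.3, -0.4]
gripper_width: 0.528
gripper_force: 30.1
```

Request:
step_arm(
  linear=[
    [0,0,0],
    [0,0,0],
    [0,0,0],
    [0,0,-58],
    [0,0,-58],
    [0,0,-58],
    [0,0,-58],
    [-50,3,0],
    [-50,3,0],
    [-46,3,0],
  ],
  delta_rot=[
    [0,0,0],
    [0,0,0],
    [0,0,0],
    [0,0,0],
    [0,0,0],
    [0,0,0],
    [0,0,0],
    [0,0,0],
    [0,0,0],
    [0,0,0],
  ],
  grip=[54,54,54,54,54,20,0,0,0,0],
)

```text
time_s: 29.68
tcp_pos: [0.7275, 0.0373, 0.3137]
ee_rot: [[-1.0, 0.0, 0.0], [0.0, 1.0, 0.0], [-0.0, 0.0, -1.0]]
wrist_force: [0.1, 0.6, 0.3]
gripper_width: 0.133
gripper_force: 0.0
```

Request:
step_arm(
  linear=[
    [0,0,0],
    [0,0,0],
    [0,0,0],
  ],
  delta_rot=[
    [0,0,0],
    [0,0,0],
    [0,0,0],
  ],
  grip=[0,0,0],
)

```text
time_s: 30.05
tcp_pos: [0.7254, 0.0372, 0.3152]
ee_rot: [[-1.0, 0.0, 0.002], [0.0, 1.0, 0.0], [-0.002, 0.0, -1.0]]
wrist_force: [-0.2, 0.1, 0.3]
gripper_width: 0.008
gripper_force: 0.0
```

Run:
```python
from h import *
st=sense(); t=capture("top"); s=capture("side"); print(st["tcp_pos"],st["gripper_width"])
for y in (-.13,.122):
  for th in (2.0,2.2):
    X=sh(.045-.078*np.cos(th),y,.13+.078*np.sin(th)); print(th,X,"top",proj(t,X),"side",proj(s,X))
a=s["img"][90:290,230:430][...,::-1]; b=t["img"][170:300,240:400][...,::-1]
a=cv2.resize(a,(400,400),interpolation=3); b=cv2.resize(b,(400,325),interpolation=3)
b=cv2.copyMakeBorder(b,0,75,0,0,0); cv2.imwrite("pics/f1.png",np.hstack([a,b]))
```

```text
[0.72535833 0.03720309 0.3152439 ] 0.0076508750822343735
2.0 [ 0.64774962 -0.21080452  0.2009252 ] top [366.77081826 195.47636501] side [298.12011946 135.1514519 ]
2.2 [ 0.66117833 -0.21143781  0.19306272] top [366.29306705 190.86646876] side [293.86354413 136.72741566]
2.0 [0.65962045 0.04091572 0.2009252 ] top [270.85666763 192.60046835] side [250.92349054 176.73250047]
2.2 [0.67304916 0.04028244 0.19306272] top [271.13901683 188.02668517] side [246.35867169 178.17215312]
```

View pics/f1.png

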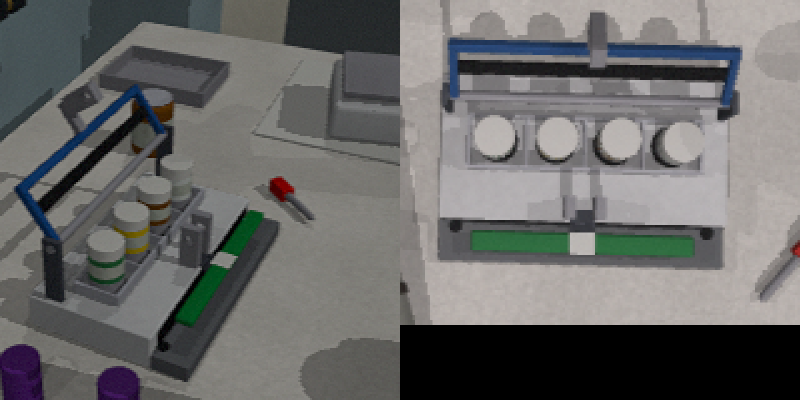

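All four jars stand in the pockets: left panel, green, yellow, amber and white from front to back; right panel, lids (495,138) to (678,143). The frame is fully open. I'll drop behind the crossbar and pull it forward.

Request:
step_arm(
  linear=[
    [0,0,45],
    [0,0,45],
    [0,0,47],
    [15,0,0],
    [15,0,0],
    [12,0,0],
    [12,0,0],
    [12,0,0],
    [12,0,0],
    [12,0,0],
  ],
  delta_rot=[
    [0,0,0],
    [0,0,0],
    [0,0,0],
    [0,0,0],
    [0,0,0],
    [0,0,0],
    [0,0,0],
    [0,0,0],
    [0,0,0],
    [0,0,0],
  ],
  grip=[0,0,0,0,0,0,0,0,0,0],
)

```text
time_s: 31.4
tcp_pos: [0.6393, 0.038, 0.1808]
ee_rot: [[-1.0, -0.001, 0.012], [-0.001, 1.0, 0.002], [-0.012, 0.002, -1.0]]
wrist_force: [4.6, 0.5, 3.6]
gripper_width: 0.003
gripper_force: 2.6
```

Request:
step_arm(
  linear=[
    [12,0,0],
    [10,0,0],
    [0,0,0],
    [0,0,0],
  ],
  delta_rot=[
    [0,0,0],
    [0,0,0],
    [0,0,0],
    [0,0,0],
  ],
  grip=[0,0,0,0],
)

```text
time_s: 31.9
tcp_pos: [0.6133, 0.0372, 0.1765]
ee_rot: [[-1.0, 0.0, -0.002], [0.0, 1.0, -0.0], [0.002, -0.0, -1.0]]
wrist_force: [-0.3, -0.6, 0.5]
gripper_width: 0.008
gripper_force: 0.0
```

Run:
```python
from h import *
st=sense(); t=capture("top"); s=capture("side"); print(st["tcp_pos"],st["wrist_force"])
L=[(r["score"],r["point"]) for r in landmark_of("side","frame_bar")[:2]]; M=[(r["score"],r["point"]) for r in landmark_of("top","frame_bar")[:2]]; print(L,M)
for th in (0,.4,.8,1.2,1.6):
    X=sh(.045-.078*np.cos(th),0,.13+.078*np.sin(th)); print(th,"top",proj(t,X),"side",proj(s,X))
```

```text
[0.61326278 0.03717089 0.17654657] [-0.31899737 -0.59619772  0.51398199]
[(0.87, [302.6, 162.3])] [(0.76, [320.5, 219.1]), (0.54, [347.9, 229.0])]
0 top [314.48603461 237.25533393] side [313.52178974 188.43473778]
0.4 top [315.25305239 234.44931817] side [311.77454849 177.88377481]
0.8 top [316.04243657 227.32246489] side [305.85272368 167.60137854]
1.2 top [316.71188702 216.91523162] side [296.73447695 159.46747932]
1.6 top [317.13160072 205.06387673] side [286.0795629  154.96177602]
```

Request:
step_arm(
  linear=[
    [0,0,-60],
    [0,0,-60],
    [0,0,0],
    [0,0,0],
    [0,0,0],
    [0,0,0],
    [0,0,0],
    [0,0,0],
    [0,0,0],
    [0,0,0],
  ],
  delta_rot=[
    [0,0,0],
    [0,0,-0.18],
    [0,0,-0.18],
    [0,0,-0.18],
    [0,0,-0.18],
    [0,0,-0.18],
    [0,0,-0.18],
    [0,0,-0.18],
    [0,0,-0.18],
    [0,0,-0.18],
  ],
  grip=[0,0,0,0,0,0,60,60,60,60],
)

```text
time_s: 33.35
tcp_pos: [0.6141, 0.0372, 0.2962]
ee_rot: [[0.055, -0.999, -0.001], [-0.999, -0.055, -0.0], [0.0, 0.001, -1.0]]
wrist_force: [-0.8, 0.6, -0.8]
gripper_width: 0.377
gripper_force: 0.0
```

Request:
step_arm(
  linear=[
    [0,0,0],
    [0,0,0],
    [0,0,0],
    [0,0,0],
    [23,54.5,0],
    [23,54.5,0],
    [23,54.5,0],
    [23,54.5,0],
    [23,54.5,0],
    [23,54.5,10],
  ],
  delta_rot=[
    [0,0,-0.18],
    [0,0,-0.18],
    [0,0,-0.18],
    [0,0,-0.196],
    [0,0,0],
    [0,0,0],
    [0,0,0],
    [0,0,0],
    [0,0,0],
    [0,0,0],
  ],
  grip=[60,60,60,60,60,60,60,60,60,60],
)

```text
time_s: 34.6
tcp_pos: [0.477, -0.2921, 0.2873]
ee_rot: [[0.701, -0.713, 0.001], [-0.713, -0.701, -0.001], [0.002, -0.001, -1.0]]
wrist_force: [1.1, 0.3, -0.1]
gripper_width: 0.691
gripper_force: 0.0
```

Request:
step_arm(
  linear=[
    [24,55,45],
    [0,0,45],
    [0,0,0],
    [0,0,0],
  ],
  delta_rot=[
    [0,0,0],
    [0,0,0],
    [0,0,0],
    [0,0,0],
  ],
  grip=[60,60,60,60],
)

```text
time_s: 35.1
tcp_pos: [0.4601, -0.337, 0.2059]
ee_rot: [[0.702, -0.713, 0.002], [-0.713, -0.702, -0.002], [0.003, 0.0, -1.0]]
wrist_force: [-0.2, -0.2, 0.9]
gripper_width: 0.687
gripper_force: 0.0
```

```bash
cat > pin.py <<'E'
from h import *
np.set_printoptions(precision=4,suppress=True)
st=sense(); w=capture("wrist"); W=wristW(w,st); t=capture("top"); s=capture("side")
print(st["tcp_pos"],st["ee_rot"][:,0])
for n in ("pin","pin_shoulder","pin_tip"):
    print(n,[tuple(map(float,np.round(atz(c,r["point"],.011,V)[:2],4))) for nm,c,V in (("wrist",w,W),("top",t,None),("side",s,None)) for r in landmark_of(nm,n)[:1]])
hsv=cv2.cvtColor(w["img"],cv2.COLOR_RGB2HSV)
m=(((hsv[...,0]<8)|(hsv[...,0]>172))&(hsv[...,1]>150)&(hsv[...,2]>40)).astype(np.uint8)
n,l,S,C=cv2.connectedComponentsWithStats(m); i=1+np.argmax(S[1:,4]); print(S[i],C[i])
save(w,sys.argv[1],s=1.2)
ys,xs=np.nonzero((l==i)&(hsv[...,2]>float(sys.argv[2])))
P=np.array([atz(w,(x,y),.022,W)[:2] for x,y in zip(xs,ys)],np.float32)*1000
print("top face rect",len(xs),cv2.minAreaRect(P))
print("side frame_bar",[r["point"] for r in landmark_of("side","frame_bar")[:1]], proj(s,sh(-.033,0,.13)))
E
python3 pin.py w5.png 120
```

```text
[ 0.4601 -0.337   0.2059] [ 0.7017 -0.7125  0.0026]
pin [(0.4549, -0.3463), (0.5085, -0.1055), (0.4426, -0.3468)]
pin_shoulder [(0.4393, -0.331), (0.5848, -0.1968), (0.44, -0.3435)]
pin_tip [(0.3919, -0.2894), (0.3884, -0.2812)]
[283 166  22  39 768] [293.5065 184.7943]
top face rect 677 ((453.3253479003906, -346.3633728027344), (20.393611907958984, 38.36773681640625), 46.930721282958984)
side frame_bar [[313.8, 189.5]] [313.5218 188.4347]
```

View pics/w5.png

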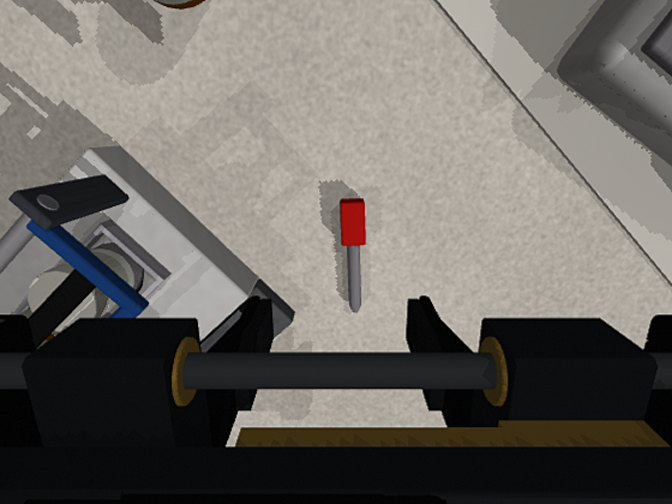

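The frame has sunk shut: the side landmark (313.8,189.5) against (313.5,188.4) expected. In the wrist view the pin head is at (352,222), shank pointing down the picture. Going to the pin.

Request:
step_arm(
  linear=[
    [2,11.5,50],
    [0,0,50],
    [0,0,50],
    [0,0,40],
    [0,0,0],
    [0,0,0],
  ],
  delta_rot=[
    [0,0,-0.04],
    [0,0,0],
    [0,0,0],
    [0,0,0],
    [0,0,0],
    [0,0,0],
  ],
  grip=[60,60,60,60,60,60],
)

```text
time_s: 36.5
tcp_pos: [0.4534, -0.3468, 0.0156]
ee_rot: [[0.729, -0.684, 0.002], [-0.684, -0.729, -0.001], [0.003, -0.0, -1.0]]
wrist_force: [0.4, -0.2, 0.4]
gripper_width: 0.686
gripper_force: 0.0
```

Run:
```python
from h import *
np.set_printoptions(precision=4,suppress=True)
st=sense(); t=capture("top"); s=capture("side"); print(st["tcp_pos"],st["ee_rot"][:,0],st["wrist_force"])
for n in ("pin","pin_tip"):
    print(n,[tuple(map(float,np.round(atz(c,r["point"],.011)[:2],4))) for nm,c in (("top",t),("side",s)) for r in landmark_of(nm,n)[:1]])
```

```text
[ 0.4534 -0.3468  0.0156] [ 0.7292 -0.6843  0.0026] [ 0.4317 -0.2102  0.3564]
pin [(0.4585, -0.3491)]
pin_tip [(0.3818, -0.281), (0.3908, -0.2714)]
```

Request:
step_arm(
  linear=[
    [0,0,8],
    [0,0,3],
    [0,0,0],
    [0,0,0],
    [0,0,0],
    [0,0,0],
    [0,0,0],
    [0,0,0],
  ],
  delta_rot=[
    [0,0,0],
    [0,0,0],
    [0,0,0],
    [0,0,0],
    [0,0,0],
    [0,0,0],
    [0,0,0],
    [0,0,0],
  ],
  grip=[60,60,60,10,10,10,10,10],
)

```text
time_s: 37.8
tcp_pos: [0.4522, -0.3461, 0.0032]
ee_rot: [[0.729, -0.685, 0.0], [-0.685, -0.729, -0.0], [0.0, -0.0, -1.0]]
wrist_force: [-0.3, -0.3, -0.2]
gripper_width: 0.245
gripper_force: 30.0
```

Request:
step_arm(
  linear=[
    [0,0,-24],
    [0,0,-24],
    [0,0,-24],
    [0,0,-24],
    [0,0,-24],
    [-45.5,-12,0],
    [-45.5,-12,0],
    [-45.5,-12.5,0],
    [0,0,30],
    [0,0,0],
  ],
  delta_rot=[
    [0,0,0],
    [0,0,0.173],
    [0,0,0.173],
    [0,0,0.173],
    [0,0,0.173],
    [0,0,0.172],
    [0,0,0],
    [0,0,0],
    [0,0,0],
    [0,0,0],
  ],
  grip=[10,10,10,10,10,10,10,10,10,10],
)

```text
time_s: 39.05
tcp_pos: [0.4853, -0.2088, 0.0913]
ee_rot: [[-0.047, -0.999, -0.006], [-0.999, 0.047, 0.001], [-0.001, 0.006, -1.0]]
wrist_force: [0.2, 0.7, -0.9]
gripper_width: 0.254
gripper_force: 30.0
```

Request:
step_arm(
  linear=[
    [0,0,0],
    [0,0,0],
  ],
  delta_rot=[
    [0,0,0],
    [0,0,0],
  ],
  grip=[10,10],
)

```text
time_s: 39.3
tcp_pos: [0.4877, -0.2104, 0.0941]
ee_rot: [[-0.048, -0.999, 0.002], [-0.999, 0.048, -0.0], [0.0, -0.002, -1.0]]
wrist_force: [0.3, -0.0, -1.2]
gripper_width: 0.25
gripper_force: 30.0
```

Run:
```python
from h import *
np.set_printoptions(precision=4,suppress=True)
st=sense(); w=capture("wrist"); W=wristW(w,st); t=capture("top"); s=capture("side"); print(st["tcp_pos"],st["ee_rot"],st["gripper_width"])
z=st["tcp_pos"][2]+.0078
for n,zz in (("pin",z),("pin_shoulder",z),("pin_tip",z),("fork_right",.09),("fork_left",.09)):
    print(n,zz,[(nm,tuple(map(float,np.round(r["point"]))),tuple(map(float,np.round(atz(c,r["point"],zz,V)[:2],4)))) for nm,c,V in (("wrist",w,W),("top",t,None),("side",s,None)) for r in landmark_of(nm,n)[:1]])
print("expected fork_right",sh(-.075,-.023),sh(-.075,.023), "px", [proj(w,sh(-.075,-.023,.09),W),proj(s,sh(-.075,-.023,.09)),proj(t,sh(-.075,-.023,.09))])
print("frame_bar",[r["point"] for r in landmark_of("side","frame_bar")[:1]], proj(s,sh(-.033,0,.13)))
a=cv2.resize(w["img"][100:380,140:420][...,::-1],(400,400),interpolation=3); b=cv2.resize(s["img"][140:240,270:370][...,::-1],(400,400),interpolation=3)
cv2.imwrite("pics/p1.png",np.hstack([a,b]))
```

```text
[ 0.4877 -0.2104  0.0941] [[-0.0483 -0.9988  0.0018]
 [-0.9988  0.0483 -0.0004]
 [ 0.0003 -0.0018 -1.    ]] 0.25010322648878036
pin 0.10192452746267036 [('wrist', (284.0, 272.0), (0.4881, -0.2108)), ('side', (347.0, 180.0), (0.4882, -0.1935))]
pin_shoulder 0.10192452746267036 [('wrist', (280.0, 307.0), (0.4909, -0.1905)), ('side', (313.0, 186.0), (0.5645, -0.126))]
pin_tip 0.10192452746267036 [('side', (336.0, 196.0), (0.4905, -0.1066))]
fork_right 0.09 [('side', (331.0, 198.0), (0.5052, -0.1101))]
fork_left 0.09 [('top', (280.0, 226.0), (0.5789, 0.0198)), ('side', (327.0, 207.0), (0.5009, -0.0662))]
expected fork_right [ 0.5005 -0.0967  0.    ] [ 0.5027 -0.0508  0.    ] px [array([272.9662, 423.0733]), array([330.9682, 200.8163]), array([321.3181, 252.9106])]
frame_bar [[312.0, 189.7]] [313.5218 188.4347]
```

View pics/p1.png

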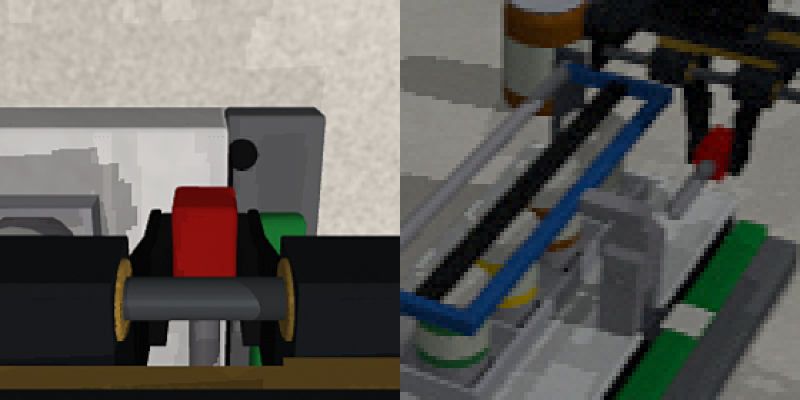

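The frame is shut with its lug in the fork. The pin is held straight, with its axis on camera column 283. I'll check the hole position against earlier views (w3 and s4) before inserting.

Run:
```python
from h import *
np.set_printoptions(precision=2,suppress=True)
w=capture("wrist"); s=capture("side"); st0=sense()
st=dict(tcp_pos=np.array([.57408698,-.18417693,.13936968]),ee_rot=np.array([[-1,0,.001],[0,1,-.001],[-.001,-.001,-1.]]))
W=wristW(w,st)
im=cv2.imread("pics/w3.png"); 
c=cv2.resize(im[100:210,510:700],None,fx=4,fy=4,interpolation=3)
for y,col in ((-.023,(0,0,255)),(.011,(255,0,0)),(-.011,(0,255,255))):
    p=proj(w,sh(-.075,y,.09),W)*1.3+.15; print(y,p)
    q=((p-[510,100])*4).astype(int); cv2.circle(c,tuple(map(int,q)),4,col,-1)
    pts=np.array([(proj(w,sh(-.075+.0075*np.cos(a),y,.09+.0075*np.sin(a)),W)*1.3+.15-[510,100])*4 for a in np.linspace(0,6.28,40)]).astype(int)
    cv2.polylines(c,[pts],True,col,1)
cv2.imwrite("pics/hole.png",c)
print("s4 left hole seen (325.75,211.2) predicted",proj(s,sh(-.075,.023,.09)))
```

```text
-0.023 [556.34 156.46]
0.011 [628.08 160.05]
-0.011 [581.7  157.73]
s4 left hole seen (325.75,211.2) predicted [324.06 209.93]
```

View pics/hole.png

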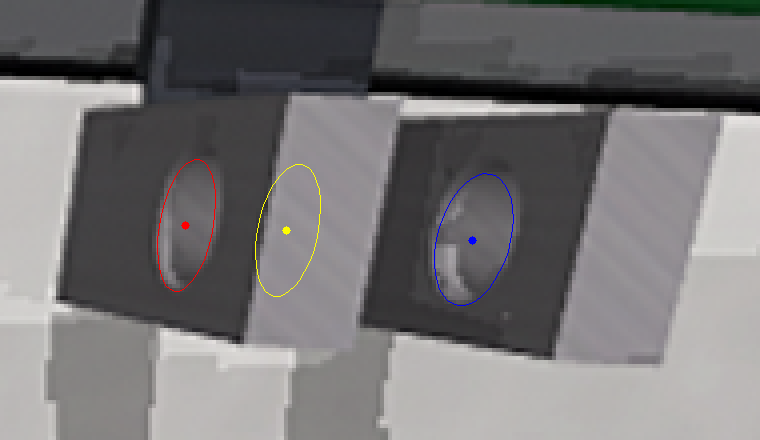

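Request:
step_arm(
  linear=[
    [1,-7,12],
    [0,0,0],
    [0,0,0],
    [0,0,0],
  ],
  delta_rot=[
    [0,0,0],
    [0,0,0],
    [0,0,0],
    [0,0,0],
  ],
  grip=[10,10,10,10],
)

```text
time_s: 40.85
tcp_pos: [0.4942, -0.2111, 0.0812]
ee_rot: [[-0.047, -0.999, 0.0], [-0.999, 0.047, -0.0], [0.0, -0.0, -1.0]]
wrist_force: [0.3, 0.2, -1.1]
gripper_width: 0.252
gripper_force: 30.0
```

```bash
cat > pi.py <<'E'
from h import *
np.set_printoptions(precision=4,suppress=True)
st=sense(); p=st["tcp_pos"]; R=st["ee_rot"]; d=p[:2]-O; c,s=np.cos(YAW),np.sin(YAW)
xs,ys=c*d[0]+s*d[1],-s*d[0]+c*d[1]
a=-R[:,0]
print("head sh x %.4f y %.4f axis z %.4f; tip y %.4f shoulder y %.4f; dir yaw err %.2f deg pitch %.2f"%(xs,ys,p[2]+.0078,ys+.09,ys+.02,np.degrees(np.arctan2(a[1],a[0]))-87.3,np.degrees(a[2])),st["wrist_force"],st["moment"],st["gripper_width"])
E
python3 pi.py
python3 - <<'E'
from h import *
st=sense(); s=capture("side")
p=st["tcp_pos"]+[0,0,.0078]; a=-st["ee_rot"][:,0]
print("pred tip",proj(s,p+.09*a),"shoulder",proj(s,p+.02*a),"hole",proj(s,sh(-.075,-.023,.09)))
cv2.imwrite("pics/p2.png",cv2.resize(s["img"][165:225,300:375][...,::-1],None,fx=8,fy=8,interpolation=3))
E
```

```text
head sh x -0.0759 y -0.1375 axis z 0.0890; tip y -0.0475 shoulder y -0.1175; dir yaw err -0.02 deg pitch -0.00 [ 0.2858  0.1694 -1.0807] [-0.0218  0.0742 -0.012 ] 0.25228699242607455
pred tip [334.75364583 196.57437319] shoulder [344.17171464 184.13429269] hole [330.96821076 200.81632324]
```

View pics/p2.png

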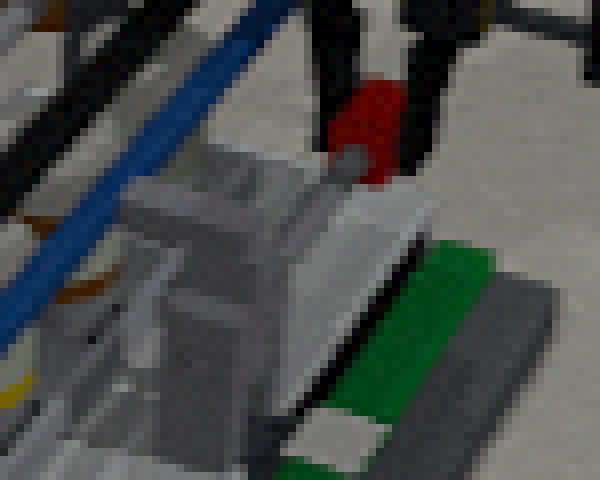

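Request:
step_arm(
  linear=[
    [-8,-0.5,-1],
    [-8,0,0],
    [-6,0,0],
    [-5,0,0],
    [-5,0,0],
    [0,0,0],
    [0,0,0],
  ],
  delta_rot=[
    [0,0,0],
    [0,0,0],
    [0,0,0],
    [0,0,0],
    [0,0,0],
    [0,0,0],
    [0,0,0],
  ],
  grip=[10,10,10,10,10,10,10],
)

```text
time_s: 41.78
tcp_pos: [0.4962, -0.1791, 0.0822]
ee_rot: [[-0.047, -0.999, -0.0], [-0.999, 0.047, -0.0], [0.0, 0.0, -1.0]]
wrist_force: [-0.1, -0.5, -0.7]
gripper_width: 0.253
gripper_force: 30.0
```

```bash
python3 pi.py
```

```text
head sh x -0.0754 y -0.1055 axis z 0.0900; tip y -0.0155 shoulder y -0.0855; dir yaw err -0.02 deg pitch -0.00 [-0.0543 -0.4597 -0.7386] [ 0.0117  0.0653 -0.0015] 0.2525487545359133
```

Request:
step_arm(
  linear=[
    [-5,0,0],
    [-5,0,0],
    [-5,0,0],
    [-5,0,0],
    [0,0,0],
  ],
  delta_rot=[
    [0,0,0],
    [0,0,0],
    [0,0,0],
    [0,0,0],
    [0,0,0],
  ],
  grip=[10,10,10,10,10],
)

```text
time_s: 42.4
tcp_pos: [0.4972, -0.1587, 0.0822]
ee_rot: [[-0.047, -0.999, -0.0], [-0.999, 0.047, -0.0], [0.0, 0.0, -1.0]]
wrist_force: [0.0, 0.6, -0.4]
gripper_width: 0.252
gripper_force: 30.0
```

```bash
python3 pi.py
```

```text
head sh x -0.0754 y -0.0851 axis z 0.0900; tip y 0.0049 shoulder y -0.0651; dir yaw err 0.02 deg pitch -0.00 [ 0.013   0.622  -0.4199] [-0.0422  0.0938  0.0305] 0.25158657419714037
```

Request:
step_arm(
  linear=[
    [-6,0,0],
    [-6,0,0],
    [-6,0,0],
    [-6,0,0],
    [-6,0,0],
    [-5,0,0],
    [-3,0,0],
    [0,0,0],
  ],
  delta_rot=[
    [0,0,0],
    [0,0,0],
    [0,0,0],
    [0,0,0],
    [0,0,0],
    [0,0,0],
    [0,0,0],
    [0,0,0],
  ],
  grip=[10,10,10,10,10,10,10,10],
)

```text
time_s: 43.4
tcp_pos: [0.499, -0.121, 0.0822]
ee_rot: [[-0.047, -0.999, -0.0], [-0.999, 0.047, -0.0], [0.0, 0.0, -1.0]]
wrist_force: [-0.2, -0.7, -1.4]
gripper_width: 0.249
gripper_force: 30.0
```

```bash
python3 pi.py
```

```text
head sh x -0.0754 y -0.0473 axis z 0.0900; tip y 0.0427 shoulder y -0.0273; dir yaw err -0.00 deg pitch -0.00 [-0.1721 -0.7321 -1.4134] [0.006  0.1233 0.0002] 0.2489922086929252
```

Pushing the last few mm until the shoulder touches.

Request:
step_arm(
  linear=[
    [-2,0,0],
    [-2,0,0],
    [-1,0,0],
    [0,0,0],
  ],
  delta_rot=[
    [0,0,0],
    [0,0,0],
    [0,0,0],
    [0,0,0],
  ],
  grip=[10,10,10,10],
)

```text
time_s: 43.9
tcp_pos: [0.4992, -0.1161, 0.0822]
ee_rot: [[-0.047, -0.999, 0.0], [-0.999, 0.047, -0.0], [0.0, -0.0, -1.0]]
wrist_force: [0.4, -0.1, 0.1]
gripper_width: 0.251
gripper_force: 30.0
```

Request:
step_arm(
  linear=[
    [-1,0,0],
    [-1,0,0],
    [-1,0,0],
    [0,0,0],
  ],
  delta_rot=[
    [0,0,0],
    [0,0,0],
    [0,0,0],
    [0,0,0],
  ],
  grip=[10,10,10,10],
)

```text
time_s: 44.4
tcp_pos: [0.4992, -0.1154, 0.0822]
ee_rot: [[-0.047, -0.999, -0.001], [-0.999, 0.047, -0.003], [0.003, 0.001, -1.0]]
wrist_force: [1.8, -11.4, -2.7]
gripper_width: 0.247
gripper_force: 30.0
```

```bash
python3 pi.py
```

```text
head sh x -0.0754 y -0.0417 axis z 0.0900; tip y 0.0483 shoulder y -0.0217; dir yaw err -0.00 deg pitch -0.18 [  1.8236 -11.3556  -2.663 ] [-3.3098 -0.2707 -0.0241] 0.24744736460288952
```

The pin is seated: contact force is 11 N at the expected depth. Releasing and lifting clear.

Request:
step_arm(
  linear=[
    [0,0,0],
    [0,0,0],
    [0,0,0],
    [0,0,-20],
    [0,0,-40],
    [0,0,-50],
    [0,0,0],
  ],
  delta_rot=[
    [0,0,0],
    [0,0,0],
    [0,0,0],
    [0,0,0],
    [0,0,0],
    [0,0,0],
    [0,0,0],
  ],
  grip=[32,32,32,32,32,32,32],
)

```text
time_s: 45.28
tcp_pos: [0.5022, -0.113, 0.1967]
ee_rot: [[-0.046, -0.999, 0.01], [-0.999, 0.046, -0.0], [-0.0, -0.01, -1.0]]
wrist_force: [0.2, -0.3, -0.5]
gripper_width: 0.37
gripper_force: 0.0
```

Request:
step_arm(
  linear=[
    [0,0,0],
    [0,0,0],
    [0,0,0],
    [0,0,0],
    [0,0,0],
    [0,0,0],
    [0,0,0],
    [0,0,0],
    [0,0,0],
    [0,0,0],
  ],
  delta_rot=[
    [0,0,0.175],
    [0,0,0.175],
    [0,0,0.175],
    [0,0,0.175],
    [0,0,0.174],
    [0,0,0.174],
    [0,0,0.174],
    [0,0,0.174],
    [0,0,0.174],
    [0,0,0],
  ],
  grip=[0,0,0,0,0,0,0,0,0,0],
)

```text
time_s: 46.52
tcp_pos: [0.4989, -0.1129, 0.1914]
ee_rot: [[-0.999, 0.044, -0.001], [0.044, 0.999, 0.0], [0.001, 0.0, -1.0]]
wrist_force: [-0.4, 0.5, 0.2]
gripper_width: 0.003
gripper_force: 0.0
```

Run:
```python
from h import *
np.set_printoptions(precision=4,suppress=True)
st=sense(); w=capture("wrist"); W=wristW(w,st); s=capture("side"); t=capture("top")
print(st["tcp_pos"],st["ee_rot"],st["gripper_width"])
T=st["tcp_pos"]; R=st["ee_rot"]
for x in (-.108,):
    X=sh(x,0,.1); print("to bar: tool mm",1000*R.T@(X-T))
for n,X in dict(pin=sh(-.075,-.043,.09),pin_shoulder=sh(-.075,-.023,.09),frame_bar=sh(-.033,0,.13),bar_mid=sh(-.116,0,.06)).items():
    for nm,c,V in (("wrist",w,W),("side",s,None),("top",t,None)):
        print(n,nm,"exp",proj(c,X,V),[r["point"] for r in landmark_of(nm,n)[:1]])
a=cv2.resize(w["img"][0:280,140:420][...,::-1],(400,400),interpolation=3); b=cv2.resize(s["img"][150:240,280:370][...,::-1],(400,400),interpolation=3)
cv2.imwrite("pics/q1.png",np.hstack([a,b]))
```

```text
[ 0.4989 -0.1129  0.1914] [[-0.999   0.0445 -0.0013]
 [ 0.0445  0.999   0.0003]
 [ 0.0013  0.0002 -1.    ]] 0.003445968951622059
to bar: tool mm [31.9521 39.2965 91.4929]
pin wrist exp [278.1169 209.7565] [[280.6, 210.4]]
pin side exp [333.8406 197.0283] [[333.5, 198.6]]
pin top exp [328.3483 253.134 ] [[302.3, 225.4]]
pin_shoulder wrist exp [302.3463 209.84  ] [[356.8, 271.0]]
pin_shoulder side exp [330.9682 200.8163] [[328.8, 201.1]]
pin_shoulder top exp [321.3181 252.9106] []
frame_bar wrist exp [334.9312 279.3629] [[359.8, 208.8]]
frame_bar side exp [313.5218 188.4347] [[314.4, 186.1]]
frame_bar top exp [314.486  237.2553] [[317.1, 234.1]]
bar_mid wrist exp [327.6737 155.0923] []
bar_mid side exp [341.3528 218.8098] [[339.4, 220.0]]
bar_mid top exp [312.2646 266.9201] [[277.4, 224.2]]
```

View pics/q1.png

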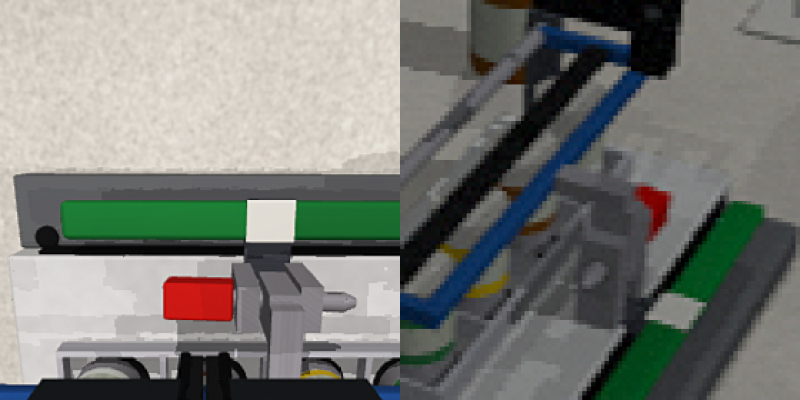

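The pin is through both tines: its head is against the right tine at (198,300) and the tip sticks out left at (345,300). The white mark is at (271,220). Next I tilt the tool 20° so its body clears the lug, then go over the mark.

Request:
step_arm(
  linear=[
    [16,19.5,0],
    [16,20,0],
    [0,0,0],
    [0,0,0],
    [10,0,28],
    [10,0,28],
    [10,0,28],
    [11.5,0,30],
    [0,0,0],
    [0,0,0],
  ],
  delta_rot=[
    [0,0,0],
    [0,0,0],
    [0,-0.175,0],
    [0,-0.174,0],
    [0,0,0],
    [0,0,0],
    [0,0,0],
    [0,0,0],
    [0,0,0],
    [0,0,0],
  ],
  grip=[0,0,0,0,0,0,0,0,0,0],
)

```text
time_s: 48.52
tcp_pos: [0.4725, -0.0748, 0.0832]
ee_rot: [[-0.944, 0.043, 0.328], [0.044, 0.999, -0.005], [-0.328, 0.01, -0.945]]
wrist_force: [0.8, 0.3, -0.1]
gripper_width: 0.002
gripper_force: 0.0
```

```bash
cat > b.py <<'E'
from h import *
np.set_printoptions(precision=4,suppress=True)
st=sense(); p=st["tcp_pos"]; R=st["ee_rot"]; d=p[:2]-O; c,s=np.cos(YAW),np.sin(YAW)
print("t %.1f tcp sh x %.4f y %.4f z %.4f"%(st["time_s"],c*d[0]+s*d[1],-s*d[0]+c*d[1],p[2]),R[:,2],R[:,1],st["wrist_force"])
E
python3 b.py
```

```text
t 48.5 tcp sh x -0.1040 y -0.0024 z 0.0832 [ 0.3281 -0.0048 -0.9446] [0.0431 0.999  0.0099] [ 0.7695  0.2548 -0.0778]
```

Request:
step_arm(
  linear=[
    [5,1.2,7.5],
    [4.4,1.2,7.3],
    [0,0,0],
    [0,0,0],
  ],
  delta_rot=[
    [0,0,0],
    [0,0,0],
    [0,0,0],
    [0,0,0],
  ],
  grip=[0,0,0,0],
)

```text
time_s: 49.02
tcp_pos: [0.4696, -0.0744, 0.0735]
ee_rot: [[-0.948, 0.041, 0.315], [0.044, 0.999, 0.003], [-0.314, 0.017, -0.949]]
wrist_force: [0.6, 0.2, -0.5]
gripper_width: 0.008
gripper_force: 0.0
```

```bash
python3 b.py
```

```text
t 49.0 tcp sh x -0.1070 y -0.0022 z 0.0735 [ 0.3146  0.0031 -0.9492] [0.0407 0.999  0.0167] [ 0.5607  0.1571 -0.4894]
```

```bash
python3 -c "
from h import *
st=sense(); print(np.round(st['joints'],2),np.round(st['effort'],1),np.round(st['joint_velocities'],2))"
```

```text
[  11.5    11.08  -52.35   21.93   -9.19 -125.12] [  0.  -21.4  11.1   1.9   0.5   0. ] [-0.09 -0.13 -0.17  0.12  0.01 -0.05]
```

Request:
step_arm(
  linear=[
    [-3,1,-9],
    [0,0,0],
    [0,0,0],
  ],
  delta_rot=[
    [0,0.058,0],
    [0.0176,0,0],
    [0,0,0],
  ],
  grip=[0,0,0],
)

```text
time_s: 49.4
tcp_pos: [0.4693, -0.0736, 0.0829]
ee_rot: [[-0.965, 0.045, 0.258], [0.043, 0.999, -0.012], [-0.258, -0.001, -0.966]]
wrist_force: [-0.2, -0.3, -0.1]
gripper_width: 0.005
gripper_force: 0.0
```

```bash
python3 b.py;  python3 -c "
from h import *
st=sense(); print(np.round(st['joints'],2))"
```

```text
t 49.4 tcp sh x -0.1073 y -0.0014 z 0.0829 [ 0.2578 -0.0121 -0.9661] [ 0.0447  0.999  -0.0006] [-0.2231 -0.2891 -0.0599]
[  13.     10.97  -46.36   12.59  -18.67 -117.  ]
```

Request:
step_arm(
  linear=[
    [3.5,0.7,8],
    [3.5,0.7,7.7],
    [0,0,0],
    [0,0,0],
  ],
  delta_rot=[
    [0,0,0],
    [0,0,0],
    [0,0,0],
    [0,0,0],
  ],
  grip=[0,0,0,0],
)

```text
time_s: 49.9
tcp_pos: [0.4667, -0.0723, 0.0657]
ee_rot: [[-0.965, 0.045, 0.258], [0.044, 0.999, -0.012], [-0.258, -0.0, -0.966]]
wrist_force: [0.1, -0.2, 0.3]
gripper_width: 0.002
gripper_force: 0.0
```

```bash
python3 b.py;  python3 -c "
from h import *
st=sense(); print(np.round(st['joints'],2))"
```

```text
t 49.9 tcp sh x -0.1099 y -0.0001 z 0.0657 [ 0.2576 -0.0122 -0.9662] [ 0.0455  0.999  -0.0005] [ 0.1285 -0.178   0.2613]
[  12.92   12.6   -49.04   16.12  -14.49 -120.66]
```

Request:
step_arm(
  linear=[
    [1.3,0,4.8],
    [1.3,0,4.8],
    [0,0,0],
  ],
  delta_rot=[
    [0,0,0],
    [0,0,0],
    [0,0,0],
  ],
  grip=[0,0,0],
)

```text
time_s: 50.28
tcp_pos: [0.4667, -0.0721, 0.0558]
ee_rot: [[-0.965, 0.045, 0.258], [0.043, 0.999, -0.012], [-0.258, -0.0, -0.966]]
wrist_force: [-3.2, 3.0, 4.3]
gripper_width: 0.006
gripper_force: 2.6
```

```bash
python3 b.py;  python3 -c "
from h import *
st=sense(); print(np.round(st['joints'],2),st['moment'])"
```

```text
t 50.3 tcp sh x -0.1099 y -0.0000 z 0.0558 [ 0.2581 -0.012  -0.9661] [ 0.045   0.999  -0.0004] [-3.1972  2.9669  4.265 ]
[  12.5    13.69  -50.73   19.37  -11.76 -123.58] [0.75579259 1.01996228 0.16207228]
```

Run:
```python
from h import *
np.set_printoptions(precision=2,suppress=True)
for i in range(3): s=capture("side"); st=sense(); print(st["wrist_force"],st["moment"])
w=capture("wrist")
a=cv2.resize(w["img"][60:340,140:420][...,::-1],(400,400),interpolation=3); b=cv2.resize(s["img"][150:240,290:380][...,::-1],(400,400),interpolation=3)
cv2.imwrite("pics/q2.png",np.hstack([a,b]))
```

```text
[-2.89  2.94  5.17] [0.71 1.03 0.14]
[-2.41  3.18  5.23] [0.71 1.07 0.19]
[-3.81  3.03  5.83] [0.81 1.14 0.18]
```

View pics/q2.png

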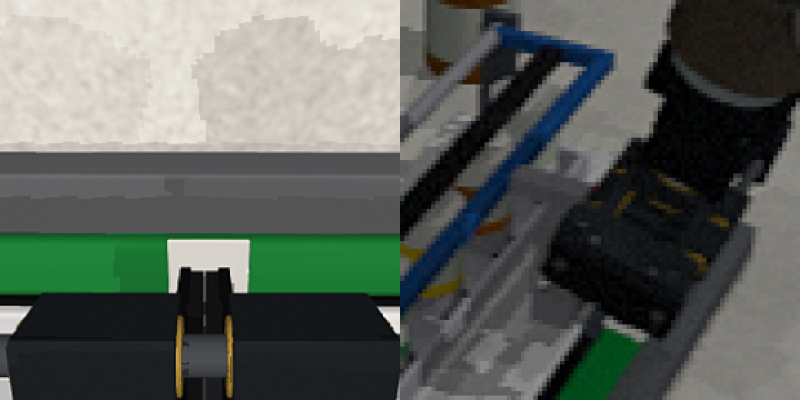

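The fingers are on the white mark, centred at (205,280), and the body is clear of the lug. Pressing further.

Request:
step_arm(
  linear=[
    [0.6,0,2],
    [0.5,0,2],
    [0,0,0],
  ],
  delta_rot=[
    [0,0,0],
    [0,0,0],
    [0,0,0],
  ],
  grip=[0,0,0],
)

```text
time_s: 50.85
tcp_pos: [0.4665, -0.0722, 0.0523]
ee_rot: [[-0.965, 0.045, 0.259], [0.044, 0.999, -0.012], [-0.259, -0.0, -0.966]]
wrist_force: [-6.7, 4.6, 10.5]
gripper_width: 0.004
gripper_force: 5.8
```

```bash
python3 b.py;  python3 -c "
from h import *
st=sense(); print(np.round(st['joints'],2),st['moment'])"
```

```text
t 50.9 tcp sh x -0.1101 y -0.0001 z 0.0523 [ 0.2585 -0.0121 -0.9659] [ 0.0452  0.999  -0.0004] [-6.7289  4.59   10.5482]
[  12.21   14.06  -51.59   21.32  -10.54 -125.31] [1.19245521 1.60286532 0.34429195]
```

Request:
step_arm(
  linear=[
    [0.3,0,1],
    [0,0,0],
    [0,0,0],
  ],
  delta_rot=[
    [0,0,0],
    [0,0,0],
    [0,0,0],
  ],
  grip=[0,0,0],
)

```text
time_s: 51.22
tcp_pos: [0.4666, -0.0722, 0.0519]
ee_rot: [[-0.965, 0.045, 0.26], [0.044, 0.999, -0.012], [-0.26, -0.0, -0.966]]
wrist_force: [-9.3, 4.8, 17.2]
gripper_width: 0.005
gripper_force: 9.9
```

Run:
```python
from h import *
np.set_printoptions(precision=3,suppress=True)
s=capture("side"); w=capture("wrist"); st=sense(); W=wristW(w,st)
print(st["tcp_pos"],st["wrist_force"],st["joints"][4])
# bar's left end top edge: compare rows of green with predictions for pressed depths (side camera), y=+.125
hsv=cv2.cvtColor(s["img"],cv2.COLOR_RGB2HSV); g=((hsv[...,0]>45)&(hsv[...,0]<85)&(hsv[...,1]>110))
def pt(x,y,q,top=.06):  # bar point rotated q about hinge line at x=-.116+.036, z~.054
    hx,hz=-.08,.054; dx,dz=x-hx,top-hz
    return sh(hx+dx*np.cos(q)-dz*np.sin(q)*-1*-1, y, hz+dz*np.cos(q)+dx*np.sin(q))
for y in (.13,-.13):
  for q in (0,.22,.28):
    print("side",y,q,[tuple(map(float,np.round(proj(s,pt(x,y,q)),1))) for x in (-.128,-.104)],"wrist",np.round(proj(w,pt(-.128,y,q),W),1))
g[:, :280]=0; ys,xs=np.nonzero(g&(np.arange(420)[:,None]>180)); hull=cv2.convexHull(np.c_[xs,ys].astype(np.int32))
print(cv2.approxPolyDP(hull,2.5,True).reshape(-1,2).tolist())
hw=cv2.cvtColor(w["img"],cv2.COLOR_RGB2HSV); gw=((hw[...,0]>45)&(hw[...,0]<85)&(hw[...,1]>110)); 
for cidx in (30,100,180,380,450,520):
    r=np.nonzero(gw[:,cidx])[0]; print(cidx,(r.min(),r.max()) if len(r) else None, end=" ")
for q in (0,.22,.28): print(q,[float(np.round(proj(w,pt(-.128,y,q),W)[1],1)) for y in (-.08,-.04,.04,.08)],[float(np.round(proj(w,pt(-.128,y,q),W)[0],1)) for y in (-.08,-.04,.04,.08)])
```

```text
[ 0.467 -0.072  0.052] [-10.687   4.971  17.487] -10.245309126335954
side 0.13 0 [(326.0, 249.9), (316.7, 246.8)] wrist [551.3 248.6]
side 0.13 0.22 [(325.8, 253.2), (316.9, 248.5)] wrist [537.3 235.2]
side 0.13 0.28 [(325.6, 254.1), (316.9, 249.0)] wrist [533.4 232.5]
side -0.13 0 [(362.2, 195.2), (354.1, 193.0)] wrist [ 13.8 247.2]
side -0.13 0.22 [(361.8, 198.3), (354.2, 194.6)] wrist [ 28.  233.8]
side -0.13 0.28 [(361.6, 199.1), (354.1, 195.1)] wrist [ 31.8 231.1]
[[374, 181], [326, 255], [312, 263], [280, 231], [281, 205], [305, 182]]
30 None 100 (np.int64(224), np.int64(267)) 180 (np.int64(224), np.int64(264)) 380 (np.int64(225), np.int64(265)) 450 (np.int64(225), np.int64(268)) 520 (np.int64(226), np.int64(360)) 0 [247.4, 247.7, 248.1, 248.3] [117.3, 200.0, 365.4, 448.0]
0.22 [234.1, 234.3, 234.8, 235.0] [126.0, 204.4, 361.1, 439.4]
0.28 [231.4, 231.6, 232.0, 232.2] [128.4, 205.5, 359.9, 437.0]
```

The bar is on its stop: force rose to 17 N over the last 0.4 mm. Its ends are level, at rows 224 and 225. Holding.

Request:
step_arm(
  linear=[
    [0,0,0],
    [0,0,0],
    [0,0,0],
    [0,0,0],
    [0,0,0],
    [0,0,0],
    [0,0,0],
    [0,0,0],
    [0,0,0],
    [0,0,0],
  ],
  delta_rot=[
    [0,0,0],
    [0,0,0],
    [0,0,0],
    [0,0,0],
    [0,0,0],
    [0,0,0],
    [0,0,0],
    [0,0,0],
    [0,0,0],
    [0,0,0],
  ],
  grip=[0,0,0,0,0,0,0,0,0,0],
)

```text
time_s: 52.58
tcp_pos: [0.4667, -0.0722, 0.0519]
ee_rot: [[-0.965, 0.045, 0.26], [0.044, 0.999, -0.012], [-0.26, -0.0, -0.966]]
wrist_force: [-9.8, 4.5, 18.2]
gripper_width: 0.001
gripper_force: 9.9
```

Request:
step_arm(
  linear=[
    [0,0,0],
    [0,0,0],
    [0,0,0],
    [0,0,0],
    [0,0,0],
    [0,0,0],
    [0,0,0],
    [0,0,0],
    [0,0,0],
    [0,0,0],
  ],
  delta_rot=[
    [0,0,0],
    [0,0,0],
    [0,0,0],
    [0,0,0],
    [0,0,0],
    [0,0,0],
    [0,0,0],
    [0,0,0],
    [0,0,0],
    [0,0,0],
  ],
  grip=[0,0,0,0,0,0,0,0,0,0],
)

```text
time_s: 53.82
tcp_pos: [0.4666, -0.0722, 0.0519]
ee_rot: [[-0.965, 0.045, 0.26], [0.044, 0.999, -0.012], [-0.26, -0.0, -0.966]]
wrist_force: [-10.1, 4.3, 18.7]
gripper_width: 0.01
gripper_force: 9.9
```

Request:
step_arm(
  linear=[
    [0,0,0],
    [0,0,0],
    [0,0,0],
    [0,0,0],
    [0,0,0],
    [0,0,0],
    [0,0,0],
    [0,0,0],
  ],
  delta_rot=[
    [0,0,0],
    [0,0,0],
    [0,0,0],
    [0,0,0],
    [0,0,0],
    [0,0,0],
    [0,0,0],
    [0,0,0],
  ],
  grip=[0,0,0,0,0,0,0,0],
)

```text
time_s: 54.82
tcp_pos: [0.4666, -0.0722, 0.052]
ee_rot: [[-0.965, 0.045, 0.26], [0.044, 0.999, -0.012], [-0.26, -0.0, -0.966]]
wrist_force: [-10.1, 3.9, 16.8]
gripper_width: 0.008
gripper_force: 9.9
```

Request:
step_arm(
  linear=[
    [-1.3,0,-5],
    [-1.3,0,-5],
    [-2.6,0,-10],
    [-2.6,0,-10],
    [-8,0,-28],
    [-8,0,-28],
    [-8,0,-28],
    [0,0,0],
    [0,0,0],
  ],
  delta_rot=[
    [0,0,0],
    [0,0,0],
    [0,0,0],
    [0,0,0],
    [0,0,0],
    [0,0,0],
    [0,0,0],
    [0,0,0],
    [0,0,0],
  ],
  grip=[0,0,0,0,0,0,0,0,0],
)

```text
time_s: 55.95
tcp_pos: [0.4673, -0.0724, 0.1682]
ee_rot: [[-0.965, 0.046, 0.256], [0.044, 0.999, -0.012], [-0.257, -0.0, -0.966]]
wrist_force: [-0.5, 0.8, -0.6]
gripper_width: 0.009
gripper_force: 0.0
```

Run:
```python
from h import *
np.set_printoptions(precision=3,suppress=True)
st=sense(); s=capture("side"); t=capture("top"); w=capture("wrist"); W=wristW(w,st)
print(st["time_s"],st["tcp_pos"],st["wrist_force"])
for n,X in dict(pin=sh(-.075,-.043,.09),pin_tip=sh(-.075,.047,.09),frame_bar=sh(-.033,0,.13),bar_mid=sh(-.116,0,.06)).items():
    for nm,c,V in (("wrist",w,W),("side",s,None)):
        print(n,nm,"exp",proj(c,X,V),[r["point"] for r in landmark_of(nm,n)[:1]])
hw=cv2.cvtColor(w["img"],cv2.COLOR_RGB2HSV); gw=((hw[...,0]>45)&(hw[...,0]<85)&(hw[...,1]>110))
for y in (-.1,-.05,.05,.1):
    p=proj(w,sh(-.128,y,.06),W); q=proj(w,sh(-.104,y,.06),W); c=int(p[0])
    r=np.nonzero(gw[:,c])[0] if 0<=c<560 else []; print(y,"exp rows",p[1],q[1],(r.min(),r.max()) if len(r) else None)
```

```text
55.95 [ 0.467 -0.072  0.168] [-0.523  0.758 -0.605]
pin wrist exp [228.215 231.212] [[229.7, 227.7]]
pin side exp [333.841 197.028] [[335.3, 194.7]]
pin_tip wrist exp [342.589 231.446] [[342.1, 230.6]]
pin_tip side exp [320.275 214.918] [[319.5, 212.0]]
frame_bar wrist exp [282.717 307.893] []
frame_bar side exp [313.522 188.435] [[316.6, 187.2]]
bar_mid wrist exp [282.99  167.527] [[284.1, 167.6]]
bar_mid side exp [341.353 218.81 ] [[340.6, 218.1]]
-0.1 exp rows 153.1608656381423 180.71054815730034 (np.int64(150), np.int64(179))
-0.05 exp rows 153.2953414260891 180.8376861412856 (np.int64(150), np.int64(179))
0.05 exp rows 153.56426077712672 181.09193306746323 (np.int64(150), np.int64(179))
0.1 exp rows 153.69870434279125 181.21904201186658 (np.int64(150), np.int64(272))
```

```bash
python3 -c "
from station import finish_job; print(finish_job())"
```

```text
the job is handed in; nothing more can be done
None
```

The job is handed in with no verdict returned: all four jars stand in the shaker, the frame is shut and pinned with the head seated, and the green bar was pressed level to its stop for about 3.8 s and came back up.

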